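Bring the first lantern with a sound handle

TASK

Up to two of the three lanterns on the plank have worn handle pivots, which only shows when the handle is rocked gently back and forth to feel its play. Counting from the right-hand end, find the first lantern with a sound handle, without tipping or dragging any as you test; lift it by the handle, carry it upright and set it down gently, flat in the middle of the tin tray. Leave the other lanterns standing where they are and disturb nothing else.

Things in the scene. Friction and masses are not known exactly. Their poses are not given: they have to be found in the camera images.
- lantern_a: right-hand lantern of the row, seen from the robot; all three alike, 0.9 kg. Green plastic: base 156 (x) x 110 (y) x 58 mm, clear diffuser, cap top at 102 mm, carrying handle hinged to a post on each long side (hinge line along y, 84 mm up; 130 mm over the handle). Origin at the underside's centre, z up, x to the back. Stands loose: about 4.5 N along x at the bar tips or slides it
- grip_a (a point): centre of the handle's bar, moves with it: along lantern y, 16 mm thick, 76 long, 142 above the underside, 40 above the cap. Handle upright, stays where left. Sound: the bar gives about 1.3 mm each way along lantern x, then is firm. Worn: it rocks about 10 mm each way, against under 0.5 N, before its stop. Alike at rest
- pivot_a (a point): outer end of the left pivot of lantern_a's handle, on the hinge line, 60.5 mm to +y of the lantern's middle and 84 mm above its underside; any wear in there is far too small to see or measure
- lantern_b: middle lantern of the row, seen from the robot; all three alike, 0.9 kg. Green plastic: base 156 (x) x 110 (y) x 58 mm, clear diffuser, cap top at 102 mm, carrying handle hinged to a post on each long side (hinge line along y, 84 mm up; 130 mm over the handle). Origin at the underside's centre, z up, x to the back. Stands loose: about 4.5 N along x at the bar tips or slides it
- grip_b (a point): centre of the handle's bar, moves with it: along lantern y, 16 mm thick, 76 long, 142 above the underside, 40 above the cap. Handle upright, stays where left. Sound: the bar gives about 1.3 mm each way along lantern x, then is firm. Worn: it rocks about 10 mm each way, against under 0.5 N, before its stop. Alike at rest
- pivot_b (a point): outer end of the left pivot of lantern_b's handle, on the hinge line, 60.5 mm to +y of the lantern's middle and 84 mm above its underside; any wear in there is far too small to see or measure
- lantern_c: left-hand lantern of the row, seen from the robot; all three alike, 0.9 kg. Green plastic: base 156 (x) x 110 (y) x 58 mm, clear diffuser, cap top at 102 mm, carrying handle hinged to a post on each long side (hinge line along y, 84 mm up; 130 mm over the handle). Origin at the underside's centre, z up, x to the back. Stands loose: about 4.5 N along x at the bar tips or slides it
- grip_c (a point): centre of the handle's bar, moves with it: along lantern y, 16 mm thick, 76 long, 142 above the underside, 40 above the cap. Handle upright, stays where left. Sound: the bar gives about 1.3 mm each way along lantern x, then is firm. Worn: it rocks about 10 mm each way, against under 0.5 N, before its stop. Alike at rest
- pivot_c (a point): outer end of the left pivot of lantern_c's handle, on the hinge line, 60.5 mm to +y of the lantern's middle and 84 mm above its underside; any wear in there is far too small to see or measure
- shelf: the lantern shelf, fixed: two supports of two stacked bricks and a plank 250 (x) x 740 (y) x 22 mm; plank top 162 mm above the origin, which is on the table under the plank's middle. The lanterns stand in a row along the front of the plank, 180 mm apart, long sides front to back
- tray: shallow tin tray on the table between robot and shelf, its long side (x) across the robot, does not move: outside 206 (x) x 160 (y) x 30 mm, walls 4 mm, rolled rim to 33 mm, inside 198 x 152 mm. Origin at the centre of the underside, floor 4 mm above it. A lantern fits in with its long side along the tray's long side, either way round
- tier_box: bystander: box of three stacked plastic tiers, 124 x 124 x 148 mm, at the left end of the plank; origin at the underside's centre
- jar: bystander: small glass jar, 48 mm across, 72 mm tall, at the back of the plank; origin at the underside's centre
- torch: bystander: black plastic torch, 150 mm long, 44 mm thick, lying at the back of the plank; origin at the underside's centre
- spoon: bystander: steel spoon, 170 mm long, lying on the plank between the left lantern and the tier box; origin under its middle
- mug: bystander: steel mug, 80 mm across, 85 mm tall, on the table to the right; origin at the underside's centre
- bowl: bystander: aluminium bowl, 124 mm across, 50 mm tall, on the table right of the shelf; origin at the underside's centre
- soap: bystander: small carton 85 x 55 x 22 mm on the table left of the tray; origin at the underside's centre
Not all that is in view belongs to the job. What is shaped like the lantern_a but brown is not meant.

How it is judged:
By the outcome, as a careful person would: the job done as asked, in the order asked, and still so for the second after the job is handed in, with the robot touching nothing.
It also fails if it takes over 64 s, if anything falls off the work surface, if the arm or the gripper's body presses on something with over 40 N, if the wrist force passes 120 N, or if a joint passes its speed limit or range.

ROBOT

A 7-joint arm with a two-finger parallel gripper is mounted at the origin on the work surface. World frame = base frame: x ahead of the robot, y to its left, z up, the work surface at z = 0. Lengths are in m, angles in rad, forces in N, time in s.
With the tool pointing down it reaches from about 0.425 to 0.925 m from the base axis. Payload 6.8 kg.
Tool frame: the origin (TCP) lies on the front face of the gripper's body, between the roots of the fingers; the fingertips stand 73 mm ahead of it and the grasp point (between the pads) lies 54 mm ahead of it; z points along the fingers, y is the direction in which the jaws open and shut (so a half turn about z gives the same grasp; the last joint's range is limited). The gripper opens to 85 mm and grips with 20 to 120 N. Pads are 22 mm wide; open, the fingers measure 114 mm over their backs; the gripper's body (76 mm by 85 mm) begins 54 mm behind the grasp point. The pads swing forward as they close: fully open they stand 13 mm farther back than shut.
Start: joints at [-1.222, 0.477, 0.022, 1.555, -0.011, 1.109, -0.083], TCP at [0.298, 0.606, 0.304] pointing down, gripper open.
Joint ranges: [-2.96, 2.96], [-0.34, 2.1], [-1.41, 1.46], [0.24, 2.44], [-1.37, 4.51], [0.17, 1.92], [-2.96, 2.96]. Speed limits (rad/s): [2.39, 2.39, 3.14, 3.14, 3.14, 3.14, 3.14].

INTERFACE

Orientations are given as a unit quaternion [w, x, y, z].
In Python, from station import get_obs, read_camera, hand_in, spot_in, cut_out, spot_point gives the robot as it stands. The module is installed in compiled form; this text tells all that it offers.
- The arm moves only by the tool move_arm, never from a script. Its arguments are lists of equal length, an entry for each row: "gripper": the opening, from 0 (shut) to 1 (fully open); "xyz": the shift along the tool's x, y, z in cm, a list of three; "twist": the turn about the tool's z in rad. A call has 1 to 5 rows; each row is the pose to reach, as a shift and turn from the pose commanded when the call began, along the tool's axes at that moment; what a row does not reach only later rows make up. A row lasts 1/12 s, in which the tool goes at most 41.7 mm and 7.16 degrees, less where a joint would pass 70% of its speed; a pose out of reach is approached as far as the arm can. A call with a gripper value outside its range is refused whole. The fingers move at their own pace and stop on an object; "squeeze" is the grip in N (left out, the last holds). Time passes only in rows, so rows that repeat a pose let the fingers close. It gives the time, the measured TCP pose, the force and the opening at its end, in the units of the state.
- get_obs(): the state, without advancing time (a new reading comes with each control period).
- read_camera(name): name is "side" or "top"; returns a dict with "pixels" (420x560x3 uint8, red, green, blue), "fx", "fy", "cx", "cy" (pixels), "k1" (the pictures are not rectified: a ray, as slopes to the right and down, at radius r is drawn at 1 + k1 r^2 times it, then the intrinsics apply), "R" (3x3) and "t" (3): a world point X has camera coordinates R X + t. Camera axes: x right, y down, z forward; pixel columns grow to the right and rows downward; lengths in m; the calibration is good to about 2 mm. A picture is of the moment at which its call begins. There is no depth.
- hand_in(): hands the job in, once; it reports no verdict.
Trained networks look in the newest picture that a camera, given by its name, has taken for a name from the list of things; names that differ only in an ending like _2 or _b are one class to them, and where a whole thing is asked for, a point or a joint stands for the part that bears it (a point fixed in the world has none). Each returns a list of dicts, best first, with "p" (0 to 1); they miss things now and then, are a little off and sometimes report something else, mostly with a low value. They report only what shows in the picture. A call takes as long as a camera call. They do not tell look-alikes from the thing itself.
- spot_in(query, camera): "centre" ([x, y, z] in m, in world coordinates, good to about 4 mm: the middle of the surface that is visible of it).
- cut_out(query, camera): "pixels" (420x560 bool, what is visible of it).
- spot_point(query, camera): "centre" ([x, y, z] in m, in world coordinates, good to about 4 mm: a listed point, or the origin of a listed thing).
The state is a dict: "t": time; "q": joint angles; "joint_vel": joint speeds; "joint_torque": joint torques, N m; "eef_pos": TCP position; "tool_rot": TCP orientation; "contact_force": force on the tool from outside, world axes, zero at the start; "torque": the same for the moment, N m; "gripper_width": opening from 0.0 (shut) to 1.0 (fully open).
Only numpy, scipy, OpenCV 4.12 (cv2) and the standard library are available. Lean on these libraries where they do the work, as an engineer would, in place of code of your own. Each camera call takes 0.05 s, during which the arm holds its last target.

## Working session

There is one attempt and no reset: what is moved stays moved. The work goes in short steps, Python scripts to look and compute and a tool call to move; the robot and the scene stay as the last step left them, time stands still between calls to the robot, and variables do not carry over. Pictures are saved under pics/ and viewed, and the job is handed in when it is done.

Besides the shell and the picture viewer there is one more tool, called after "Request:" as name(argument=value, ...) on one line, values as JSON. move_arm: Moves the arm, as the interface text tells. Its arguments: {"type":"object","properties":{"gripper":{"type":"array","items":{"type":"number"}},"xyz":{"type":"array","items":{"type":"array","items":{"type":"number"}}},"twist":{"type":"array","items":{"type":"number"}},"squeeze":{"type":"number"}},"required":["gripper","xyz","twist"]}

```bash
mkdir -p pics; cat > h.py <<'E'
import numpy as np, cv2
from station import *
def save(n,cam):
    c=read_camera(cam); cv2.imwrite(f'pics/{n}.png',c['pixels'][:,:,::-1]); return c
def proj(c,X):
    p=c['R']@np.array(X)+c['t']; s=p[:2]/p[2]; r2=s@s; s=s*(1+c['k1']*r2)
    return np.array([c['fx']*s[0]+c['cx'],c['fy']*s[1]+c['cy']])
def ray(c,uv):
    d=np.array([(uv[0]-c['cx'])/c['fx'],(uv[1]-c['cy'])/c['fy']]); s=d.copy()
    for _ in range(20): s=d/(1+c['k1']*(s@s))
    o=-c['R'].T@c['t']; v=c['R'].T@np.array([s[0],s[1],1]); return o,v/np.linalg.norm(v)
def tri(c1,u1,c2,u2):
    A=[];b=[]
    for c,u in((c1,u1),(c2,u2)):
        o,v=ray(c,u); P=np.eye(3)-np.outer(v,v); A.append(P); b.append(P@o)
    A=np.vstack(A);b=np.concatenate(b); x=np.linalg.lstsq(A,b,rcond=None)[0]
    return x,np.linalg.norm(A@x-b)
E
python3 - <<'E'
from h import *
np.set_printoptions(precision=4,suppress=True)
o=get_obs(); print(o)
C={}
for cam in('side','top'):
    C[cam]=c=save(cam+'0',cam); print(cam,-c['R'].T@c['t'],c['R'][2],c['fx'])
    for q in ['lantern_a','grip_a','pivot_a','tray','shelf','tier_box','jar','torch','spoon','mug','bowl','soap']:
        for r in spot_point(q,cam): print(q,round(r['p'],2),np.array(r['centre']),proj(c,r['centre']).round())
E
```

```text
{'t': 0.0, 'q': array([-1.2221,  0.4778,  0.0223,  1.5565, -0.0115,  1.1093, -0.0831]), 'joint_vel': array([-0.0015,  0.0007, -0.0011, -0.0006,  0.0005, -0.0013, -0.0014]), 'joint_torque': array([  0.0008, -59.6462,   1.6084, -28.1188,   0.0125,   0.0096,
         0.    ]), 'eef_pos': array([0.2975, 0.6054, 0.3029]), 'tool_rot': array([-0.0002,  0.2264,  0.974 , -0.0009]), 'contact_force': array([-0.3133,  0.0374,  0.6606]), 'torque': array([0.0209, 0.0052, 0.0213]), 'gripper_width': 0.9987216974329558}
side [0.9152 0.8958 1.0028] [-0.3334 -0.7104 -0.6199] 523.216689963637
lantern_a 0.86 [ 0.2124 -0.3383  0.0017] [319. 186.]
lantern_a 0.75 [0.6389 0.0264 0.1663] [234. 254.]
lantern_a 0.7 [ 0.6388 -0.1495  0.161 ] [211. 213.]
lantern_a 0.67 [0.6308 0.2029 0.1612] [268. 306.]
grip_a 0.81 [ 0.636  -0.148   0.3041] [207. 167.]
grip_a 0.79 [0.6315 0.207  0.3059] [267. 257.]
pivot_a 0.68 [0.641  0.4085 0.1627] [307. 385.]
tray 0.85 [ 0.4283 -0.0316  0.0007] [302. 263.]
shelf 0.53 [ 0.4624 -0.361  -0.0006] [247. 201.]
tier_box 0.78 [0.6441 0.4072 0.1619] [305. 385.]
jar 0.6 [ 0.7585 -0.1616
[... 455 characters left out ...]
.6353 -0.1501  0.1639] [309. 167.]
grip_a 0.77 [0.6361 0.0293 0.3062] [252. 159.]
grip_a 0.72 [ 0.2066 -0.3353  0.1431] [370. 298.]
grip_a 0.47 [0.6307 0.2074 0.305 ] [193. 162.]
pivot_a 0.26 [ 0.4282 -0.0341 -0.0006] [274. 235.]
tray 0.91 [ 0.4272 -0.0347  0.0017] [275. 235.]
tier_box 0.92 [0.6454 0.411  0.1601] [138. 169.]
jar 0.69 [ 0.6011 -0.446   0.0041] [389. 184.]
jar 0.55 [ 0.7554 -0.1647  0.1603] [312. 132.]
torch 0.97 [0.755  0.0985 0.16  ] [232. 134.]
spoon 0.68 [0.658  0.3114 0.1659] [167. 164.]
spoon 0.26 [ 0.6395 -0.1529  0.3074] [313. 156.]
mug 0.94 [ 0.456  -0.3641 -0.0024] [367. 225.]
bowl 0.71 [ 0.6018 -0.4434 -0.001 ] [387. 184.]
soap 0.4 [0.6564 0.3088 0.1632] [168. 165.]
```

View pics/side0.png

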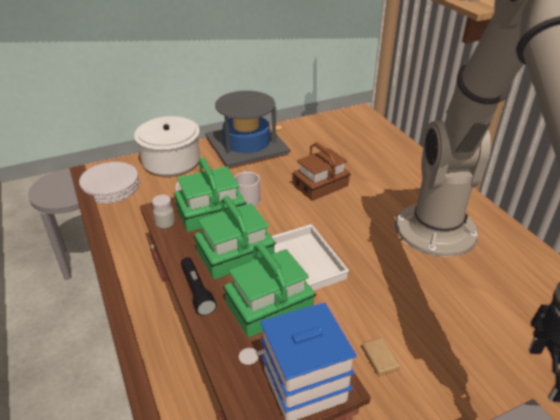

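View pics/top0.png

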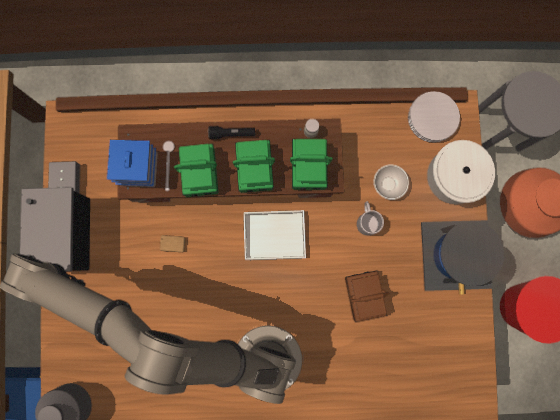

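Candidates: green lanterns in the top view at (309,165)=a (right), (255,167)=b, (200,170)=c. The brown look-alike at (366,296) stands on the table and is not wanted. Close crops next.

```bash
python3 - <<'E'
from h import *
t=cv2.imread('pics/top0.png'); s=cv2.imread('pics/side0.png')
cv2.imwrite('pics/ct.png',cv2.resize(t[130:270,170:340],None,fx=4,fy=4,interpolation=cv2.INTER_CUBIC))
cv2.imwrite('pics/cs.png',cv2.resize(s[150:340,160:350],None,fx=3.1,fy=3.1,interpolation=cv2.INTER_CUBIC))
np.set_printoptions(precision=4,suppress=True)
c=read_camera('top')
for q in('lantern_a','tray'):
  for r in cut_out(q,'top'):
    m=r['pixels'].astype(np.uint8); ys,xs=np.nonzero(m); print(q,round(r['p'],2),xs.min(),xs.max(),ys.min(),ys.max(),cv2.minAreaRect(np.c_[xs,ys].astype(np.float32)))
E
```

```text
lantern_a 0.76 176 217 143 195 ((196.2764434814453, 169.84982299804688), (50.12489318847656, 39.842864990234375), 83.2901611328125)
lantern_a 0.72 291 330 139 189 ((310.5, 164.0), (50.0, 39.0), 90.0)
lantern_a 0.69 233 274 140 191 ((253.5, 165.5), (51.0, 41.0), 90.0)
lantern_a 0.65 345 388 271 322 ((368.1759948730469, 295.3095703125), (48.009098052978516, 39.724342346191406), 77.73522186279297)
tray 0.71 243 305 210 260 ((273.3923034667969, 234.06153869628906), (49.201908111572266, 62.57018280029297), 86.8201675415039)
```

View pics/ct.png

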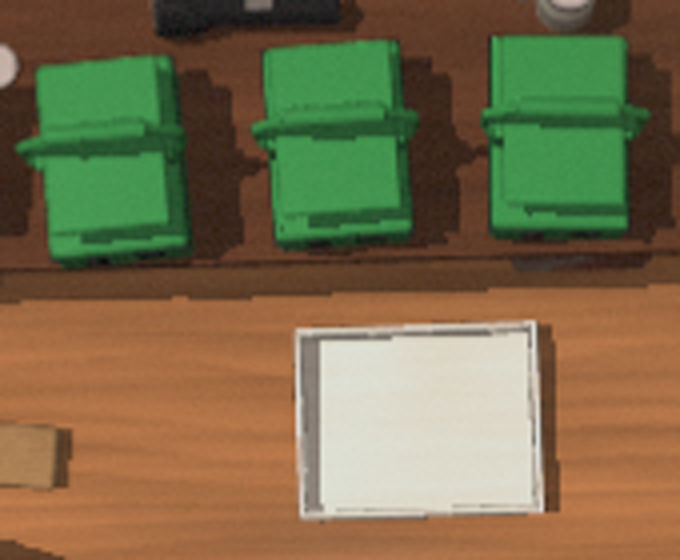

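View pics/cs.png

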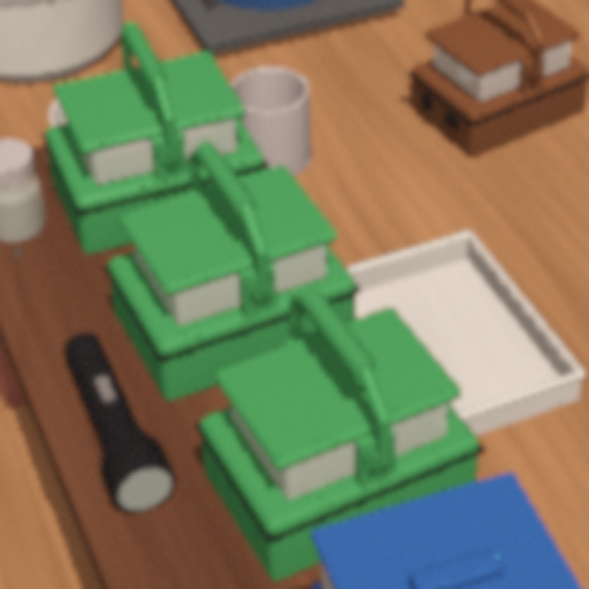

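```bash
cat > fit.py <<'E'
from h import *
from scipy.optimize import minimize
np.set_printoptions(precision=4,suppress=True)
C={k:read_camera(k) for k in('top','side')}
def boxpts(l,w,z0,z1): return [(sx*l/2,sy*w/2,z) for sx in(-1,1) for sy in(-1,1) for z in(z0,z1)]
L=np.array(boxpts(.156,.110,0,.058)+boxpts(.146,.102,.06,.102))
T=np.array(boxpts(.206,.160,0,.033))
def rend(c,P,p):
    x,y,z,a=p; ca,sa=np.cos(a),np.sin(a)
    W=P@np.array([[ca,sa,0],[-sa,ca,0],[0,0,1]])+[x,y,z]
    uv=np.array([proj(c,w) for w in W])
    m=np.zeros((420,560),np.uint8); h=cv2.convexHull((uv*16).astype(np.float32)).astype(np.int32)
    cv2.fillConvexPoly(m,h,255,cv2.LINE_AA,4); return m/255.
def fit(P,masks,p0,w=('top','side')):
    def f(d):
        p=np.array(p0)+d*np.array([.01,.01,.01,.1]); e=0
        for k in w:
            r=rend(C[k],P,p); e+=np.abs(r-masks[k]).sum()/r.sum()
        return e
    best=None
    for s in range(4):
        r=minimize(f,np.random.RandomState(s).randn(4)*.3,method='Nelder-Mead',options=dict(xatol=.005,fatol=1e-5,maxiter=400))
        if best is None or r.fun<best.fun: best=r
    return np.array(p0)+best.x*np.array([.01,.01,.01,.1]),best.fun
def netmask(q,k,P,p0):
    r0=rend(C[k],P,p0)>.5; b=None
    for r in cut_out(q,k):
        i=(r['pixels']&r0).sum()/(r['pixels']|r0).sum()
        if b is None or i>b[0]: b=(i,r['pixels'])
    return b
if __name__=='__main__':
    for n,p0 in dict(a=(.637,-.150,.162,0),b=(.639,.026,.162,.03),c=(.628,.204,.162,.06)).items():
        M={}
        for k in C:
            hsv=cv2.cvtColor(C[k]['pixels'],cv2.COLOR_RGB2HSV)
            b=netmask('lantern_a',k,L,p0); print(n,k,'iou',b[0]); M[k]=b[1]
        print(fit(L,M,p0),fit(L,M,p0,('top',)))
    M={}
    for k in C: b=netmask('tray',k,T,(.428,-.033,0,1.57)); print('tray',k,b[0]); M[k]=b[1]
    print(fit(T,M,(.428,-.033,0,1.57)),fit(T,M,(.428,-.033,0,1.57),('top',)))
E
python3 fit.py
```

```text
a top iou 0.0026785714285714286
a side iou 0.6786683107274969
(array([ 0.6482, -0.1492,  0.1684, -0.068 ]), np.float64(1.3929475688883615)) (array([ 0.6923, -0.1517,  0.1667,  0.0422]), np.float64(0.8875742920071915))
b top iou 0.8943765281173595
b side iou 0.7768
(array([0.636 , 0.0276, 0.1627, 0.0757]), np.float64(0.32896478779377697)) (array([0.6345, 0.0269, 0.1631, 0.0846]), np.float64(0.09433115135140503))
c top iou 0.8527315914489311
c side iou 0.7932645826619401
(array([0.6268, 0.2038, 0.1555, 0.1105]), np.float64(0.35769399317911926)) (array([0.6305, 0.207 , 0.1625, 0.119 ]), np.float64(0.13983871549086305))
tray top 0.974298275278999
tray side 0.6104255854948376
(array([ 0.4283, -0.0335,  0.0033,  1.5629]), np.float64(0.420238698405205)) (array([ 0.4291, -0.034 , -0.003 ,  1.5541]), np.float64(0.03208221302234709))
```

```bash
cat > f2.py <<'E'
from fit import *
for n,p0 in dict(a=(.637,-.150,.162,0),b=(.636,.027,.162,.05),c=(.628,.205,.162,.09)).items():
    M={}
    for k in C:
        hsv=cv2.cvtColor(C[k]['pixels'],cv2.COLOR_RGB2HSV)
        g=((hsv[...,0]>45)&(hsv[...,0]<80)&(hsv[...,1]>110)).astype(np.uint8)
        if k=='top': g=cv2.morphologyEx(g,cv2.MORPH_OPEN,np.ones((9,9)))
        r0=cv2.dilate((rend(C[k],L,p0)>.5).astype(np.uint8),np.ones((9,9)))
        M[k]=g*r0; 
    print(n,fit(L,M,p0,('top',)))
E
python3 f2.py
```

```text
a (array([ 0.6426, -0.1487,  0.1623, -0.0574]), np.float64(0.177295716383158))
b (array([0.6348, 0.0268, 0.1551, 0.0985]), np.float64(0.15253479772724995))
c (array([0.6267, 0.2048, 0.1556, 0.1409]), np.float64(0.18325914542426994))
```

```bash
python3 - <<'E'
from h import *
np.set_printoptions(precision=4,suppress=True)
c=read_camera('top')
def at(p,z):
    o,v=ray(c,(p[0]/4+170,p[1]/4+130)); return o+v*(z-o[2])/v[2]
for n,l,r in(('a',(492,37),(627,37)),('b',(264,48),(399,41)),('c',(37,68),(170,56))):
    A,B=at(l,.264),at(r,.264); d=A-B; print(n,A,B,'yaw',-np.arctan2(d[0],d[1]))
P=[at(p,.033) for p in((297,329),(537,322),(543,512),(302,518))]
d=P[0]-P[1];e=P[3]-P[2];f=P[0]-P[3];g=P[1]-P[2]
print(P,np.mean(P,0),[-np.arctan2(x[0],x[1]) for x in(d,e)],[np.arctan2(x[1],x[0]) for x in(f,g)])
for cam in ('side','top'):
  c=read_camera(cam)
  for r in spot_point('grip_a',cam)+spot_point('pivot_a',cam): print(cam,r['p'],r['centre'])
# triangulate bar ends by pixels: side crop scale 3.1 offset 160,150
E
```

```text
a [ 0.7042 -0.0973  0.264 ] [ 0.7017 -0.202   0.264 ] yaw -0.024365788790182745
b [0.7002 0.0793 0.264 ] [ 0.7029 -0.0253  0.264 ] yaw 0.025867594167262645
c [0.6895 0.2557 0.264 ] [0.696  0.1523 0.264 ] yaw 0.06208104227264595
[array([0.5084, 0.0685, 0.033 ]), array([ 0.509 , -0.1399,  0.033 ]), array([ 0.3443, -0.1396,  0.033 ]), array([0.3447, 0.0677, 0.033 ])] [ 0.4266 -0.0358  0.033 ] [np.float64(0.002809107117315483), np.float64(-0.001967741782681973)] [np.float64(0.0047725295710673845), np.float64(-0.0020535143082546776)]
side 0.78 [0.6418, -0.1487, 0.3042]
side 0.78 [0.629, 0.2075, 0.3051]
side 0.34 [0.6396, 0.4085, 0.1645]
top 0.76 [0.6379, 0.0278, 0.3051]
top 0.7 [0.6392, -0.1529, 0.3055]
top 0.68 [0.2061, -0.336, 0.1399]
top 0.51 [0.6321, 0.2043, 0.3054]
top 0.56 [0.4579, -0.3673, -0.0009]
```

```bash
cat > mv.py <<'E'
from h import *
import sys
from scipy.spatial.transform import Rotation as Ro
def st():
    o=get_obs(); q=o['tool_rot']; R=Ro.from_quat([q[1],q[2],q[3],q[0]]).as_matrix()
    return o,R
def show():
    o,R=st(); print('t',round(o['t'],2),'pos',o['eef_pos'].round(4),'ya',round(np.arctan2(R[1,1],R[0,1]),4),'tilt',R[:,2].round(3),'F',o['contact_force'].round(2),'g',round(o['gripper_width'],3),'q',o['q'].round(2))
def to(x,y,z,ya):
    o,R=st(); d=R.T@(np.array([x,y,z])-o['eef_pos'])*100
    tw=-(ya-np.arctan2(R[1,1],R[0,1])); tw=(tw+np.pi)%(2*np.pi)-np.pi
    print('shift cm',d.round(2),'twist',round(tw,3))
if __name__=='__main__':
    show()
    if len(sys.argv)>1: to(*map(float,sys.argv[1:5]))
E
python3 mv.py .6385 -.150 .45 -.02
```

```text
t 2.4 pos [0.2977 0.6058 0.3039] ya 1.114 tilt [ 0.  0. -1.] F [-0.26 -0.52 -0.21] g 0.994 q [-1.22  0.48  0.02  1.56 -0.01  1.11 -0.08]
shift cm [-63.92 -52.8  -14.61] twist 1.134
```

Request:
move_arm(gripper=[0.35,0.35,0.35,0.35], xyz=[[0,0,-15],[0,0,-15],[0,0,-15],[0,0,-15]], twist=[0,0,0,0])

```text
t: 2.73
eef_pos: [0.298, 0.6063, 0.4593]
tool_rot: [0.0, 0.227, 0.974, 0.003]
contact_force: [0.5, 0.6, 0.4]
gripper_width: 0.456
```

```bash
python3 mv.py .6385 -.150 .45 -.02
```

```text
t 2.73 pos [0.298  0.6063 0.4593] ya 1.1138 tilt [ 0.002  0.005 -1.   ] F [0.52 0.64 0.43] g 0.456 q [-1.23  0.39  0.04  1.34 -0.01  1.4  -0.08]
shift cm [-63.92 -52.85   0.59] twist 1.134
```

Request:
move_arm(gripper=[0.35,0.35,0.35,0.35,0.35], xyz=[[-63.9,-52.8,0],[-63.9,-52.8,0],[-63.9,-52.8,0],[-63.9,-52.8,0],[-63.9,-52.8,0]], twist=[0,0,0,0,0])

```text
t: 3.15
eef_pos: [0.3838, 0.4138, 0.4541]
tool_rot: [0.0, 0.226, 0.974, 0.0]
contact_force: [1.0, 0.3, 0.1]
gripper_width: 0.353
```

```bash
python3 mv.py .6385 -.150 .45 -.02
```

```text
t 3.15 pos [0.3838 0.4138 0.4541] ya 1.114 tilt [ 0.  0. -1.] F [0.98 0.34 0.13] g 0.353 q [-1.02  0.19  0.1   1.62 -0.02  1.33  0.2 ]
shift cm [-47.72 -39.37   0.39] twist 1.134
```

Same direction continues; turn as well.

Request:
move_arm(gripper=[0.35,0.35,0.35,0.35,0.35], xyz=[[-46.9,-38.8,0],[-46.9,-38.8,0],[-46.9,-38.8,0],[-46.9,-38.8,0],[-46.9,-38.8,0]], twist=[1.134,1.134,1.134,1.134,1.134])

```text
t: 3.57
eef_pos: [0.4692, 0.2237, 0.4543]
tool_rot: [0.0, 0.518, 0.856, 0.0]
contact_force: [1.1, 0.7, 0.7]
gripper_width: 0.346
```

```bash
python3 mv.py .6385 -.150 .45 -.02
```

```text
t 3.57 pos [0.4692 0.2237 0.4543] ya 0.4828 tilt [ 0.001  0.001 -1.   ] F [1.08 0.71 0.68] g 0.346 q [-0.83  0.1   0.29  1.73 -0.03  1.32 -0.05]
shift cm [-40.96  -2.36   0.41] twist 0.503
```

Request:
move_arm(gripper=[0.35,0.35,0.35,0.35,0.35], xyz=[[-40.5,-2.2,0],[-40.5,-2.2,0],[-40.5,-2.2,0],[-40.5,-2.2,0],[-40.5,-2.2,0]], twist=[0.503,0.503,0.503,0.503,0.503])

```text
t: 3.98
eef_pos: [0.5569, 0.0349, 0.4544]
tool_rot: [0.0, 0.714, 0.7, 0.001]
contact_force: [0.6, 0.3, -0.1]
gripper_width: 0.351
```

```bash
python3 mv.py .6385 -.150 .45 -.02
```

```text
t 3.98 pos [0.5569 0.0349 0.4544] ya -0.0205 tilt [ 0.001  0.001 -1.   ] F [ 0.56  0.32 -0.1 ] g 0.351 q [-0.6   0.18  0.5   1.66 -0.09  1.33 -0.1 ]
shift cm [-18.32   8.54   0.43] twist -0.001
```

Request:
move_arm(gripper=[0.35,0.35,0.35,0.35,0.35], xyz=[[-18.0,8.3,2],[-18.0,8.3,2],[-18.0,8.3,2],[-18.0,8.3,2],[-18.0,8.3,2]], twist=[0,0,0,0,0])

```text
t: 4.4
eef_pos: [0.6374, -0.1476, 0.4336]
tool_rot: [0.0, 0.713, 0.701, -0.0]
contact_force: [-0.5, -0.2, -0.3]
gripper_width: 0.351
```

```bash
python3 mv.py .6385 -.150 .356 -.02; python3 - <<'E'
from h import *
for k in('side','top'): 
    c=save(k+'1',k)
s=cv2.imread('pics/side1.png'); cv2.imwrite('pics/side1c.png',cv2.resize(s[60:240,120:320],None,fx=3.2,fy=3.2))
E
```

```text
t 4.4 pos [ 0.6374 -0.1476  0.4336] ya -0.0158 tilt [ 0.    -0.001 -1.   ] F [-0.46 -0.24 -0.29] g 0.351 q [-0.28  0.39  0.58  1.47 -0.22  1.34  0.3 ]
shift cm [-0.23  0.11  7.76] twist 0.004
```

View pics/side1c.png

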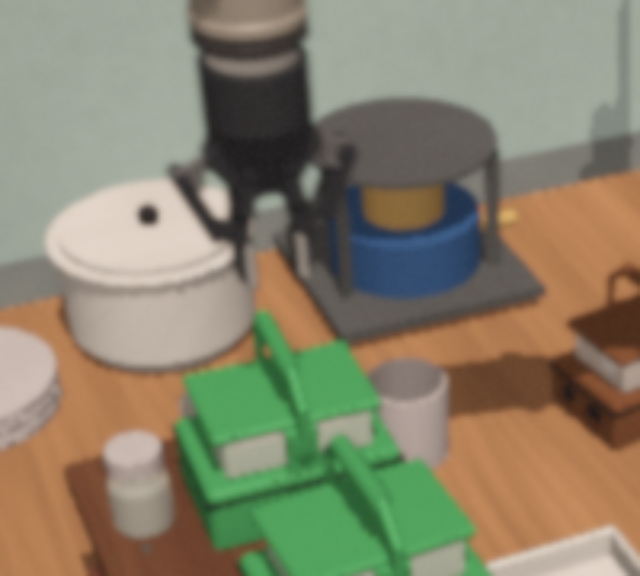

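Request:
move_arm(gripper=[0.45,0.45,0.45,0.45], xyz=[[-0.2,0.1,2],[-0.2,0.1,3.5],[-0.2,0.1,4.0],[-0.2,0.1,4.0]], twist=[0,0,0,0])

```text
t: 4.83
eef_pos: [0.6375, -0.1453, 0.3925]
tool_rot: [-0.001, 0.712, 0.702, -0.001]
contact_force: [0.2, -0.1, 0.4]
gripper_width: 0.449
```

```bash
python3 mv.py .6385 -.150 .356 -.02; python3 - <<'E'
from h import *
for k in('side','top'): 
    c=save(k+'2',k)
s=cv2.imread('pics/side2.png'); cv2.imwrite('pics/side2c.png',cv2.resize(s[60:240,120:320],None,fx=3.2,fy=3.2))
E
```

```text
t 4.83 pos [ 0.6375 -0.1453  0.3925] ya -0.0132 tilt [-0.003  0.001 -1.   ] F [ 0.21 -0.09  0.42] g 0.449 q [-0.27  0.42  0.57  1.53 -0.23  1.27  0.32]
shift cm [-0.47  0.11  3.65] twist 0.007
```

View pics/side2c.png

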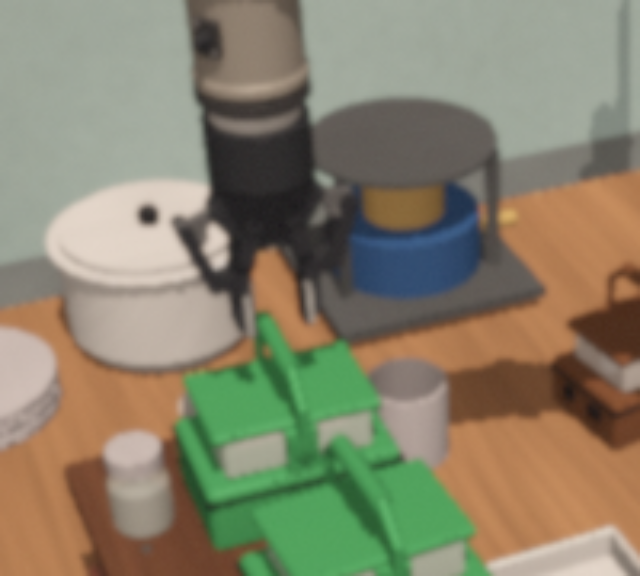

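Request:
move_arm(gripper=[0.45,0.45,0.45,0.45], xyz=[[-0.4,0.1,1.0],[-0.4,0.1,2],[-0.4,0.1,2],[-0.4,0.1,2]], twist=[0,0,0,0])

```text
t: 5.27
eef_pos: [0.6386, -0.1501, 0.373]
tool_rot: [-0.001, 0.712, 0.702, -0.0]
contact_force: [-0.2, 0.0, 0.5]
gripper_width: 0.449
```

```bash
python3 mv.py .6385 -.150 .356 -.02
```

```text
t 5.27 pos [ 0.6386 -0.1501  0.373 ] ya -0.0142 tilt [-0.002  0.    -1.   ] F [-0.17  0.05  0.55] g 0.449 q [-0.26  0.43  0.57  1.55 -0.24  1.23  0.33]
shift cm [ 0.01 -0.01  1.7 ] twist 0.006
```

Request:
move_arm(gripper=[0.45,0.45,0.45,0.45], xyz=[[0,0,0.9],[0,0,1.8],[0,0,1.8],[0,0,1.8]], twist=[0,0,0,0])

```text
t: 5.6
eef_pos: [0.6386, -0.15, 0.3549]
tool_rot: [-0.001, 0.712, 0.702, -0.001]
contact_force: [0.7, -0.2, -0.0]
gripper_width: 0.45
```

```bash
python3 mv.py .6385 -.150 .356 -.02; python3 - <<'E'
from h import *
for k in('side','top'): 
    c=save(k+'3',k)
s=cv2.imread('pics/side3.png'); cv2.imwrite('pics/side3c.png',cv2.resize(s[110:210,160:270],None,fx=5.5,fy=5.5,interpolation=cv2.INTER_CUBIC))
E
```

```text
t 5.6 pos [ 0.6386 -0.15    0.3549] ya -0.0139 tilt [-0.002  0.    -1.   ] F [ 0.66 -0.24 -0.02] g 0.45 q [-0.26  0.45  0.56  1.57 -0.25  1.2   0.34]
shift cm [ 0.   -0.01 -0.11] twist 0.006
```

View pics/side3c.png

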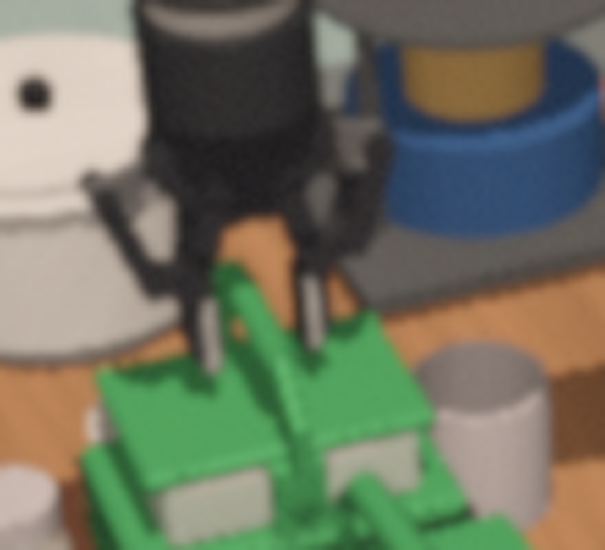

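Bar (crop ~(265,310)) is straddled by the pads. Now the one-finger push along +x.

Request:
move_arm(gripper=[0.45,0.45,0.45,0.45], xyz=[[0,0.2,0],[0,0.4,0],[0,0.6,0],[0,0.6,0]], twist=[0,0,0,0])

```text
t: 6.03
eef_pos: [0.6455, -0.1502, 0.356]
tool_rot: [0.0, 0.712, 0.702, 0.0]
contact_force: [-0.2, -0.2, 0.3]
gripper_width: 0.448
```

Request:
move_arm(gripper=[0.45,0.45,0.45], xyz=[[0,0.1,0],[0,0.1,0],[0,0.1,0]], twist=[0,0,0])

```text
t: 6.28
eef_pos: [0.6459, -0.1504, 0.3559]
tool_rot: [-0.0, 0.712, 0.702, -0.0]
contact_force: [0.1, -0.9, 0.2]
gripper_width: 0.45
```

Request:
move_arm(gripper=[0.45,0.45,0.45], xyz=[[0,0.1,0],[0,0.1,0],[0,0.1,0]], twist=[0,0,0])

```text
t: 6.53
eef_pos: [0.647, -0.1503, 0.3559]
tool_rot: [-0.0, 0.712, 0.702, 0.0]
contact_force: [-0.6, -0.0, -0.2]
gripper_width: 0.45
```

Request:
move_arm(gripper=[0.45,0.45,0.45], xyz=[[0,0.1,0],[0,0.1,0],[0,0.1,0]], twist=[0,0,0])

```text
t: 6.78
eef_pos: [0.648, -0.1504, 0.3559]
tool_rot: [-0.0, 0.712, 0.702, -0.0]
contact_force: [1.2, 0.5, -0.5]
gripper_width: 0.453
```

Request:
move_arm(gripper=[0.45,0.45,0.45], xyz=[[0,0.07,0],[0,0.07,0],[0,0.07,0]], twist=[0,0,0])

```text
t: 7.03
eef_pos: [0.6486, -0.1504, 0.3559]
tool_rot: [-0.0, 0.712, 0.702, 0.0]
contact_force: [-0.3, 0.7, 0.8]
gripper_width: 0.451
```

Request:
move_arm(gripper=[0.45,0.45,0.45], xyz=[[0,0.07,0],[0,0.07,0],[0,0.07,0]], twist=[0,0,0])

```text
t: 7.28
eef_pos: [0.6494, -0.1504, 0.3559]
tool_rot: [-0.0, 0.712, 0.702, 0.0]
contact_force: [0.0, -0.2, 0.5]
gripper_width: 0.447
```

Request:
move_arm(gripper=[0.45,0.45,0.45], xyz=[[0,0.07,0],[0,0.07,0],[0,0.07,0]], twist=[0,0,0])

```text
t: 7.53
eef_pos: [0.6501, -0.1504, 0.3559]
tool_rot: [0.0, 0.712, 0.702, 0.0]
contact_force: [-0.8, -0.2, -0.3]
gripper_width: 0.45
```

Request:
move_arm(gripper=[0.45,0.45,0.45], xyz=[[0,0.07,0],[0,0.07,0],[0,0.07,0]], twist=[0,0,0])

```text
t: 7.78
eef_pos: [0.6508, -0.1504, 0.3559]
tool_rot: [0.0, 0.712, 0.702, 0.0]
contact_force: [-0.3, 0.4, -0.3]
gripper_width: 0.45
```

```bash
python3 - <<'E'
from h import *
f=[]
for i in range(3):
    read_camera('side'); f.append(get_obs()['contact_force'].round(2))
print(f)
s=save('side4','side')['pixels'][...,::-1]; cv2.imwrite('pics/side4c.png',cv2.resize(s[110:210,160:270],None,fx=5.5,fy=5.5,interpolation=cv2.INTER_CUBIC))
E
```

```text
[array([ 1.03,  0.06, -0.2 ]), array([-0.16,  0.4 , -0.53]), array([-0.98,  0.53,  0.31])]
```

View pics/side4c.png

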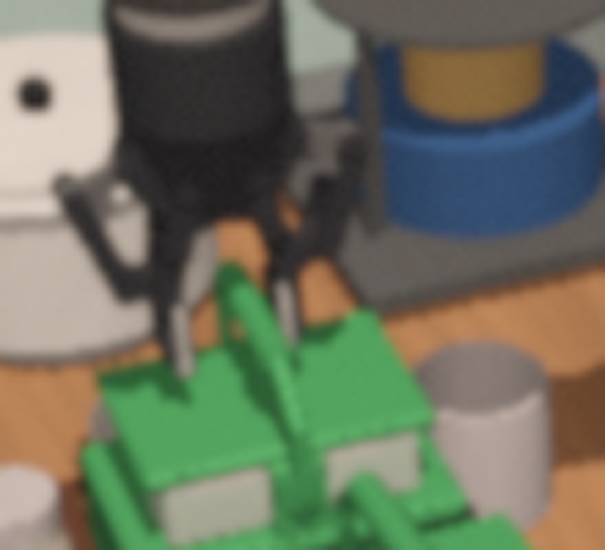

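The right pad (crop ~(285,310)) is now about touching the bar; no force yet. Continuing.

Request:
move_arm(gripper=[0.45,0.45,0.45], xyz=[[0,0.07,0],[0,0.07,0],[0,0.07,0]], twist=[0,0,0])

```text
t: 8.23
eef_pos: [0.6515, -0.1505, 0.3559]
tool_rot: [-0.0, 0.712, 0.702, -0.0]
contact_force: [-0.1, 0.1, 0.7]
gripper_width: 0.45
```

Request:
move_arm(gripper=[0.45,0.45,0.45], xyz=[[0,0.07,0],[0,0.07,0],[0,0.07,0]], twist=[0,0,0])

```text
t: 8.48
eef_pos: [0.6522, -0.1504, 0.3559]
tool_rot: [0.0, 0.712, 0.702, 0.0]
contact_force: [0.3, -0.6, -1.0]
gripper_width: 0.453
```

Request:
move_arm(gripper=[0.45,0.45,0.45], xyz=[[0,0.07,0],[0,0.07,0],[0,0.07,0]], twist=[0,0,0])

```text
t: 8.73
eef_pos: [0.6529, -0.1504, 0.3559]
tool_rot: [0.0, 0.712, 0.702, 0.0]
contact_force: [0.4, -0.7, 0.2]
gripper_width: 0.453
```

Request:
move_arm(gripper=[0.45,0.45,0.45], xyz=[[0,0.07,0],[0,0.07,0],[0,0.07,0]], twist=[0,0,0])

```text
t: 8.98
eef_pos: [0.6535, -0.1505, 0.3559]
tool_rot: [-0.0, 0.712, 0.702, -0.0]
contact_force: [-0.1, -0.1, 0.4]
gripper_width: 0.455
```

Request:
move_arm(gripper=[0.45,0.45,0.45], xyz=[[0,0.07,0],[0,0.07,0],[0,0.07,0]], twist=[0,0,0])

```text
t: 9.23
eef_pos: [0.6542, -0.1505, 0.3559]
tool_rot: [-0.0, 0.712, 0.702, -0.0]
contact_force: [-0.1, -0.6, 0.1]
gripper_width: 0.448
```

```bash
python3 - <<'E'
from h import *
f=[]
for i in range(3):
    read_camera('side'); f.append(get_obs()['contact_force'].round(2))
print(f)
s=save('side5','side')['pixels'][...,::-1]; cv2.imwrite('pics/side5c.png',cv2.resize(s[110:210,160:270],None,fx=5.5,fy=5.5,interpolation=cv2.INTER_CUBIC))
E
```

```text
[array([-1.06,  0.41,  0.25]), array([-0.93, -0.35,  0.43]), array([-1.59,  1.03, -0.25])]
```

View pics/side5c.png

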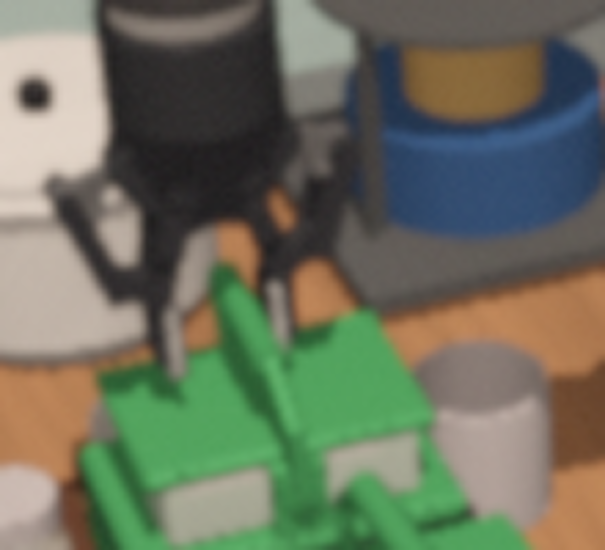

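```bash
cat > flow.py <<'E'
from h import *
import sys
a,b=[cv2.cvtColor(cv2.imread(f'pics/{n}.png'),cv2.COLOR_BGR2HSV) for n in sys.argv[1:3]]
g=lambda h:((h[...,0]>45)&(h[...,0]<80)&(h[...,1]>100)).astype(float)
# column centroid of green on rows just across free part of bar; sat-weighted
x0,x1=int(sys.argv[3]),int(sys.argv[4])
for r in range(int(sys.argv[5]),int(sys.argv[6])):
    o=[]
    for h in(a,b):
        w=g(h)[r,x0:x1]; o.append((w*np.arange(x0,x1)).sum()/max(w.sum(),1))
    print(r,np.round(o,2),g(a)[r,x0:x1].sum(),g(b)[r,x0:x1].sum())
E
python3 flow.py side3 side5 190 216 157 172; python3 - <<'E'
from h import *
c=read_camera('side'); print(proj(c,(.6385,-.19,.312)),proj(c,(.6435,-.19,.312)),proj(c,(.6385,-.11,.312)))
f=[get_obs()['contact_force'][0].round(2)]
for i in range(6):
    read_camera('side'); f.append(get_obs()['contact_force'][0].round(2))
print(f,np.mean(f))
E
```

```text
157 [0. 0.] 0.0 0.0
158 [201.   0.] 3.0 0.0
159 [201.  200.5] 5.0 2.0
160 [201.5 200.5] 6.0 4.0
161 [202. 201.] 7.0 5.0
162 [202.5 201.5] 8.0 6.0
163 [203. 202.] 7.0 7.0
164 [203.5 202.5] 8.0 8.0
165 [203.5 203. ] 8.0 9.0
166 [204.5 203.5] 8.0 8.0
167 [205.  203.5] 9.0 8.0
168 [205.71 203.5 ] 7.0 8.0
169 [206.57 204.  ] 7.0 9.0
170 [208.2 205.1] 10.0 10.0
171 [208.2  205.91] 10.0 11.0
[200.43207802 156.10624488] [198.48261833 156.55501224] [210.80952337 172.58139885]
[np.float64(-2.68), np.float64(-0.99), np.float64(-1.15), np.float64(-1.55), np.float64(-0.87), np.float64(-1.04), np.float64(-1.03)] -1.33
```

Request:
move_arm(gripper=[0.45,0.45,0.45], xyz=[[0,0.05,0],[0,0.05,0],[0,0.05,0]], twist=[0,0,0])

```text
t: 10.03
eef_pos: [0.6548, -0.1505, 0.3559]
tool_rot: [0.0, 0.712, 0.702, 0.0]
contact_force: [-0.6, 0.0, -0.0]
gripper_width: 0.45
```

```bash
cat > fx.py <<'E'
from h import *
f=[get_obs()['contact_force'][0].round(2)]; save('tmp','side')
for i in range(4):
    f.append(get_obs()['contact_force'][0].round(2)); read_camera('side')
o=get_obs();f.append(o['contact_force'][0]);print(np.round(f,2),np.mean(f).round(2),o['eef_pos'],o['t'])
E
python3 fx.py; cp pics/tmp.png pics/side6.png; python3 flow.py side3 side6 190 216 159 168
```

```text
[-0.64 -0.07  0.29  0.24 -0.68 -0.95] -0.3 [ 0.65477367 -0.15048651  0.35588868] 10.2833
159 [201. 200.] 5.0 3.0
160 [201.5 200.5] 6.0 4.0
161 [202.  200.5] 7.0 4.0
162 [202.5 201. ] 8.0 5.0
163 [203. 202.] 7.0 7.0
164 [203.5 202.5] 8.0 8.0
165 [203.5 202.5] 8.0 8.0
166 [204.5 203. ] 8.0 9.0
167 [205.  203.5] 9.0 8.0
```

Request:
move_arm(gripper=[0.45,0.45,0.45], xyz=[[0,0.05,0],[0,0.1,0],[0,0.1,0]], twist=[0,0,0])

```text
t: 10.53
eef_pos: [0.6558, -0.1505, 0.3559]
tool_rot: [-0.0, 0.712, 0.702, -0.0]
contact_force: [0.1, -0.4, 1.0]
gripper_width: 0.449
```

```bash
python3 fx.py; cp pics/tmp.png pics/side7.png; python3 flow.py side3 side7 190 216 159 168
```

```text
[ 0.1  -0.69 -1.59 -0.09 -0.43 -0.99] -0.62 [ 0.65578058 -0.15046913  0.35588223] 10.7833
159 [201.  199.5] 5.0 2.0
160 [201.5 199.5] 6.0 4.0
161 [202.  200.5] 7.0 4.0
162 [202.5 201. ] 8.0 5.0
163 [203. 202.] 7.0 7.0
164 [203.5 202. ] 8.0 9.0
165 [203.5 202.5] 8.0 8.0
166 [204.5 202.5] 8.0 8.0
167 [205. 203.] 9.0 7.0
```

Request:
move_arm(gripper=[0.45,0.45,0.45], xyz=[[0,0.05,0],[0,0.1,0],[0,0.1,0]], twist=[0,0,0])

```text
t: 11.03
eef_pos: [0.6568, -0.1505, 0.3559]
tool_rot: [0.0, 0.712, 0.702, -0.0]
contact_force: [-1.8, -1.3, 1.5]
gripper_width: 0.45
```

```bash
python3 fx.py; cp pics/tmp.png pics/side8.png; python3 flow.py side3 side8 190 216 159 168
```

```text
[-1.79 -0.67 -1.17 -0.06 -0.66 -0.81] -0.86 [ 0.65676265 -0.15046047  0.35586623] 11.2833
159 [201.  199.5] 5.0 2.0
160 [201.5 199.5] 6.0 4.0
161 [202.  199.5] 7.0 4.0
162 [202.5 200. ] 8.0 5.0
163 [203. 201.] 7.0 7.0
164 [203.5 201.5] 8.0 8.0
165 [203.5 202.5] 8.0 8.0
166 [204.5 202.5] 8.0 8.0
167 [205.  202.5] 9.0 8.0
```

```bash
python3 - <<'E'
from h import *
a,b=[cv2.cvtColor(cv2.imread(f'pics/{n}.png'),cv2.COLOR_BGR2GRAY).astype(np.float32) for n in('side3','side8')]
for n,(x0,y0,x1,y1) in dict(base=(172,186,212,225),bbase=(200,230,270,275)).items():
    print(n,cv2.phaseCorrelate(a[y0:y1,x0:x1].copy(),b[y0:y1,x0:x1].copy()))
A,B=[cv2.imread(f'pics/{n}.png')[110:230,160:270] for n in('side3','side8')]
cv2.imwrite('pics/cmp.png',cv2.resize(np.hstack([A,B]),None,fx=3.6,fy=3.6,interpolation=cv2.INTER_CUBIC))
E
```

```text
base ((-0.12548609811554812, 0.06208555984317954), 0.7941431599855423)
bbase ((-0.039999941088730395, 0.5606313198781621), 0.9940825786119626)
```

View pics/cmp.png

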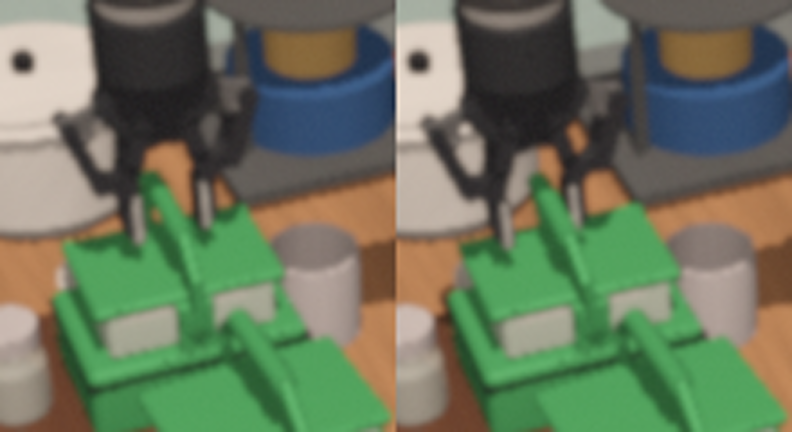

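Body stayed put while the bar went ~5 mm at under 1 N: a is worn. I rock it back to upright.

Request:
move_arm(gripper=[0.45,0.45,0.45,0.45,0.45], xyz=[[0,-0.8,0],[0,-1.6,0],[0,-2.1,0],[0,-2.3,0],[0,-2.3,0]], twist=[0,0,0,0,0])

```text
t: 11.7
eef_pos: [0.6331, -0.1503, 0.3563]
tool_rot: [0.0, 0.712, 0.702, 0.0]
contact_force: [0.9, -0.1, -0.7]
gripper_width: 0.453
```

Request:
move_arm(gripper=[0.45,0.45,0.45,0.45,0.45], xyz=[[0,-0.1,0],[0,-0.2,0],[0,-0.3,0],[0,-0.4,0],[0,-0.5,0]], twist=[0,0,0,0,0])

```text
t: 12.12
eef_pos: [0.6288, -0.1501, 0.3559]
tool_rot: [0.0, 0.712, 0.702, -0.0]
contact_force: [-0.2, -0.4, 0.6]
gripper_width: 0.449
```

```bash
python3 fx.py; cp pics/tmp.png pics/side9.png; python3 flow.py side3 side9 190 216 159 168
```

```text
[-0.15 -0.71 -0.91  0.42 -0.33 -0.45] -0.36 [ 0.62863871 -0.15011131  0.35577103] 12.3667
159 [201. 203.] 5.0 1.0
160 [201.5 203. ] 6.0 1.0
161 [202.  203.5] 7.0 2.0
162 [202.5 204. ] 8.0 3.0
163 [203. 205.] 7.0 3.0
164 [203.5 205. ] 8.0 3.0
165 [203.5 205.5] 8.0 4.0
166 [204.5 205.5] 8.0 4.0
167 [205. 206.] 9.0 5.0
```

Request:
move_arm(gripper=[0.45,0.45,0.45,0.45,0.45], xyz=[[0,0.8,0],[0,0.8,-2],[0,0.8,-6],[0,0.8,-6],[0,0.8,-6]], twist=[0,0,0,0,0])

```text
t: 12.78
eef_pos: [0.6381, -0.1509, 0.4185]
tool_rot: [0.002, 0.712, 0.702, 0.001]
contact_force: [0.1, -0.5, -0.8]
gripper_width: 0.447
```

```bash
python3 mv.py .637 .0275 .416 .03; python3 - <<'E'
from h import *
for k in('side','top'):
  save(k+'10',k)
  for r in spot_point('grip_a',k): print(k,r)
E
```

```text
t 12.78 pos [ 0.6381 -0.1509  0.4185] ya -0.0142 tilt [ 0.005 -0.001 -1.   ] F [ 0.11 -0.47 -0.82] g 0.447 q [-0.27  0.4   0.58  1.49 -0.22  1.31  0.32]
shift cm [17.83 -0.36  0.24] twist -0.044
side {'centre': [0.6308, 0.2065, 0.3062], 'p': 0.94}
side {'centre': [0.64, -0.1492, 0.3045], 'p': 0.81}
side {'centre': [0.2106, -0.3345, 0.1429], 'p': 0.56}
side {'centre': [0.6343, 0.0284, 0.3058], 'p': 0.52}
side {'centre': [0.6424, -0.1484, 0.1603], 'p': 0.27}
top {'centre': [0.2103, -0.3352, 0.1427], 'p': 0.73}
top {'centre': [0.6286, 0.2073, 0.3009], 'p': 0.65}
top {'centre': [0.6376, 0.0279, 0.3084], 'p': 0.64}
top {'centre': [0.6467, 0.4099, 0.1597], 'p': 0.41}
```

View pics/side10.png

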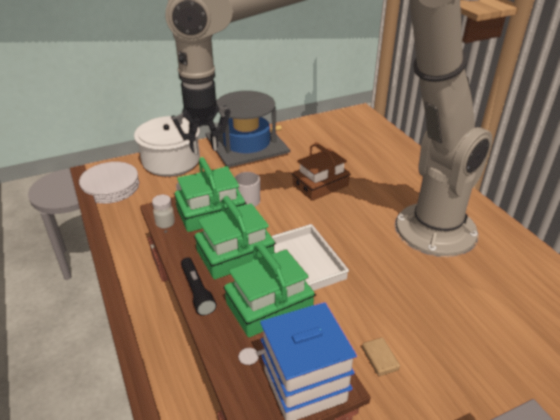

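Handle a is upright again, everything else unchanged. On to b at (.637, .028), yaw ≈ .03.

Request:
move_arm(gripper=[0.45,0.45,0.45,0.45,0.45], xyz=[[17.8,-0.3,0],[17.8,-0.3,0],[17.8,-0.3,0],[17.8,-0.3,0],[17.8,-0.3,0]], twist=[-0.044,-0.044,-0.044,-0.044,-0.044])

```text
t: 13.4
eef_pos: [0.6359, 0.0372, 0.4142]
tool_rot: [-0.002, 0.693, 0.721, 0.0]
contact_force: [0.6, 2.3, -0.8]
gripper_width: 0.451
```

```bash
python3 - <<'E'
from h import *
save('side11','side')
E
python3 mv.py .637 .0275 .356 .03
```

```text
t 13.45 pos [0.636  0.0368 0.4141] ya 0.0409 tilt [-0.003  0.003 -1.   ] F [ 0.88  1.05 -0.43] g 0.451 q [-0.53  0.36  0.52  1.54 -0.19  1.29  0.05]
shift cm [-0.96  0.08  5.81] twist 0.011
```

Request:
move_arm(gripper=[0.45,0.45], xyz=[[0,0,0],[0,0,0]], twist=[0,0])

```text
t: 13.62
eef_pos: [0.636, 0.0268, 0.4153]
tool_rot: [0.0, 0.697, 0.717, -0.001]
contact_force: [1.2, -0.5, 0.3]
gripper_width: 0.451
```

```bash
python3 mv.py .637 .0275 .356 .03
```

```text
t 13.62 pos [0.636  0.0268 0.4153] ya 0.0291 tilt [-0.001 -0.001 -1.   ] F [ 1.19 -0.53  0.31] g 0.451 q [-0.52  0.36  0.53  1.54 -0.18  1.29  0.05]
shift cm [0.07 0.1  5.93] twist -0.001
```

Request:
move_arm(gripper=[0.45,0.45,0.45,0.45,0.45], xyz=[[0,0.1,2],[0,0.1,3.5],[0,0.1,4.8],[0,0.1,5.9],[0,0.1,5.9]], twist=[0,0,0,0,0])

```text
t: 14.03
eef_pos: [0.6362, 0.0259, 0.3544]
tool_rot: [-0.001, 0.697, 0.717, -0.002]
contact_force: [-0.3, -0.8, -0.7]
gripper_width: 0.446
```

Request:
move_arm(gripper=[0.45,0.45], xyz=[[0,0,0],[0,0,0]], twist=[0,0])

```text
t: 14.2
eef_pos: [0.6376, 0.027, 0.3577]
tool_rot: [0.0, 0.697, 0.717, 0.0]
contact_force: [-0.2, 0.0, 0.3]
gripper_width: 0.448
```

```bash
python3 fx.py; cp pics/tmp.png pics/side12.png; python3 - <<'E'
from h import *
s=cv2.imread('pics/side12.png'); cv2.imwrite('pics/side12c.png',cv2.resize(s[140:260,185:305],None,fx=5,fy=5,interpolation=cv2.INTER_CUBIC))
E
```

```text
[-0.25 -0.85  0.15 -0.3  -0.46 -0.29] -0.33 [0.63744576 0.02780784 0.35753002] 14.45
```

View pics/side12c.png

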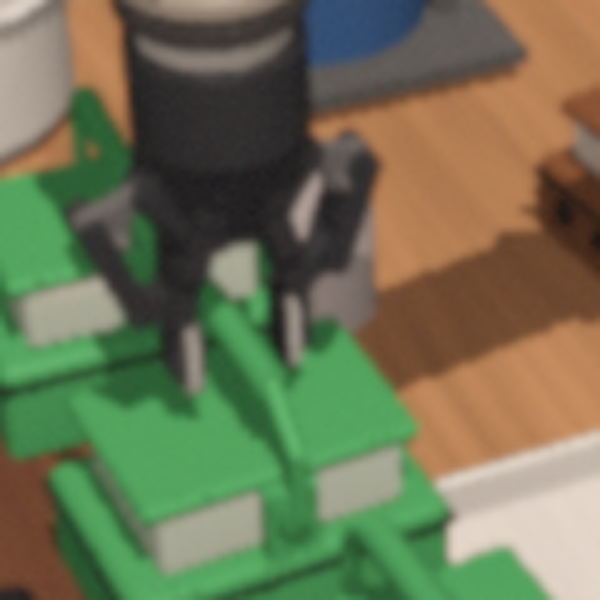

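Request:
move_arm(gripper=[0.45,0.45,0.45,0.45,0.45], xyz=[[0,0.3,0],[0,0.6,0],[0,0.8,0],[0,0.9,0],[0,0.9,0]], twist=[0,0,0,0,0])

```text
t: 14.87
eef_pos: [0.6465, 0.0282, 0.3567]
tool_rot: [0.0, 0.696, 0.718, -0.0]
contact_force: [0.0, 0.3, -0.0]
gripper_width: 0.449
```

```bash
python3 fx.py
```

```text
[0.02 0.3  0.98 0.74 1.19 0.02] 0.54 [0.64615438 0.02804462 0.35690111] 15.1167
```

Request:
move_arm(gripper=[0.45,0.45,0.45], xyz=[[0,0.05,0],[0,0.1,0],[0,0.1,0]], twist=[0,0,0])

```text
t: 15.37
eef_pos: [0.6473, 0.0281, 0.3569]
tool_rot: [0.0, 0.696, 0.718, 0.0]
contact_force: [0.7, 0.2, -0.7]
gripper_width: 0.446
```

```bash
python3 fx.py; cp pics/tmp.png pics/side13.png
```

```text
[ 0.7  -0.41 -0.26  0.37 -0.52  0.05] -0.01 [0.6472007  0.02814208 0.35685931] 15.6167
```

Request:
move_arm(gripper=[0.45,0.45,0.45], xyz=[[0,0.05,0],[0,0.05,0],[0,0.05,0]], twist=[0,0,0])

```text
t: 15.87
eef_pos: [0.6478, 0.0282, 0.3569]
tool_rot: [0.0, 0.696, 0.718, 0.0]
contact_force: [-0.3, 0.7, -0.7]
gripper_width: 0.448
```

```bash
python3 fx.py; cp pics/tmp.png pics/side14.png
```

```text
[-0.31  0.58 -0.36  0.78 -0.41  0.9 ] 0.2 [0.64771645 0.02814817 0.35688823] 16.1167
```

Request:
move_arm(gripper=[0.45,0.45,0.45], xyz=[[0,0.05,0],[0,0.05,0],[0,0.05,0]], twist=[0,0,0])

```text
t: 16.37
eef_pos: [0.6482, 0.0282, 0.3569]
tool_rot: [-0.0, 0.696, 0.718, 0.0]
contact_force: [-0.2, -0.2, -1.1]
gripper_width: 0.45
```

```bash
python3 fx.py
```

```text
[-0.19 -0.33  0.71  0.24 -0.79 -0.03] -0.06 [0.64823199 0.02815446 0.35689364] 16.6167
```

Request:
move_arm(gripper=[0.45,0.45,0.45], xyz=[[0,0.05,0],[0,0.05,0],[0,0.05,0]], twist=[0,0,0])

```text
t: 16.87
eef_pos: [0.6488, 0.0282, 0.3569]
tool_rot: [0.0, 0.696, 0.718, 0.0]
contact_force: [-0.0, 0.2, 1.2]
gripper_width: 0.448
```

```bash
python3 fx.py; cp pics/tmp.png pics/side15.png
```

```text
[-0.02  0.57 -1.11  0.03 -0.04  0.22] -0.06 [0.64872438 0.02819861 0.35689794] 17.1167
```

Request:
move_arm(gripper=[0.45,0.45,0.45], xyz=[[0,0.05,0],[0,0.05,0],[0,0.05,0]], twist=[0,0,0])

```text
t: 17.37
eef_pos: [0.6493, 0.0282, 0.3569]
tool_rot: [0.0, 0.696, 0.718, 0.0]
contact_force: [-1.4, 0.7, 0.9]
gripper_width: 0.45
```

```bash
python3 fx.py; cp pics/tmp.png pics/side16.png; for r in 12 14 15 16; do echo; done; python3 flow.py side12 side16 224 245 199 212
```

```text
[-1.45 -0.85  0.19  0.4   0.46 -1.33] -0.43 [0.6492267  0.02820534 0.35686911] 17.6167




199 [231.   228.67] 7.0 6.0
200 [232.   230.78] 12.0 9.0
201 [232.   231.08] 15.0 13.0
202 [231.5 232. ] 14.0 14.0
203 [231.5  230.17] 14.0 12.0
204 [232. 229.] 13.0 11.0
205 [231.5 231.5] 12.0 14.0
206 [232.  231.5] 13.0 14.0
207 [232.5 231.8] 12.0 15.0
208 [233.  231.8] 13.0 15.0
209 [233.  231.8] 13.0 15.0
210 [233.5  232.44] 14.0 16.0
211 [233.5  232.71] 14.0 17.0
```

Request:
move_arm(gripper=[0.45,0.45,0.45], xyz=[[0,0.06,0],[0,0.06,0],[0,0.06,0]], twist=[0,0,0])

```text
t: 17.87
eef_pos: [0.6499, 0.0282, 0.3569]
tool_rot: [-0.0, 0.696, 0.718, 0.0]
contact_force: [0.9, -0.8, -0.5]
gripper_width: 0.448
```

```bash
python3 fx.py
```

```text
[ 0.88 -0.5  -0.51 -0.14 -0.27 -0.9 ] -0.24 [0.64984284 0.02821481 0.35686767] 18.1167
```

Request:
move_arm(gripper=[0.45,0.45,0.45], xyz=[[0,0.06,0],[0,0.06,0],[0,0.06,0]], twist=[0,0,0])

```text
t: 18.37
eef_pos: [0.6505, 0.0282, 0.3569]
tool_rot: [-0.0, 0.696, 0.718, 0.0]
contact_force: [0.2, -0.1, -0.1]
gripper_width: 0.45
```

```bash
python3 fx.py; cp pics/tmp.png pics/side17.png;python3 - <<'E'
from h import *
A,B=[cv2.imread(f'pics/{n}.png')[160:260,190:290] for n in('side12','side17')]
cv2.imwrite('pics/cmp2.png',cv2.resize(np.hstack([A,B]),None,fx=4,fy=4,interpolation=cv2.INTER_CUBIC))
E
```

```text
[ 0.23  0.01  0.44  0.82  0.39 -0.29] 0.27 [0.65043736 0.02826352 0.35689026] 18.6167
```

View pics/cmp2.png

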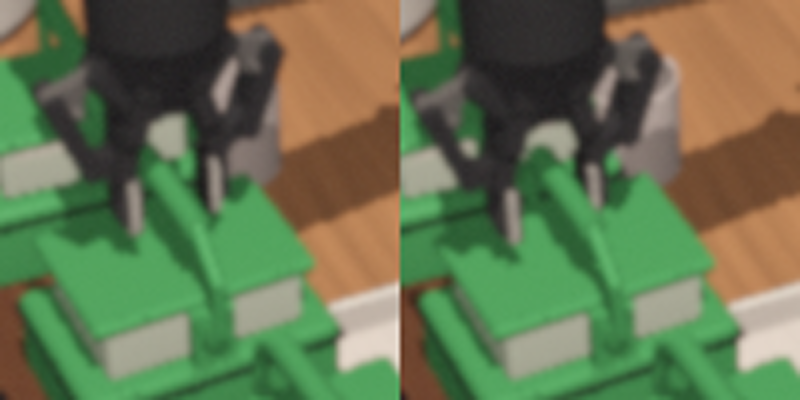

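```bash
cat > bar.py <<'E'
from h import *
import sys
# grey-level profile across the lit bar; sub-px shift by matching upsampled rows
ref,*oth=sys.argv[1:-4]; x0,x1,y0,y1=map(int,sys.argv[-4:])
G=lambda n:cv2.imread(f'pics/{n}.png').astype(np.float32)[...,1]
A=G(ref)[y0:y1,x0:x1]
for n in oth:
    B=G(n); best=[]
    for s in np.arange(-6,6.01,.1):
        M=np.float32([[1,0,-s],[0,1,0]]); W=cv2.warpAffine(B,M,(560,420),flags=cv2.INTER_CUBIC)[y0:y1,x0:x1]
        best.append((np.abs(W-A).mean(),s))
    print(n,[ (round(float(e),2),round(float(s),2)) for e,s in sorted(best)[:2]])
E
python3 bar.py side12 side14 side15 side16 side17 233 247 210 219; echo a; python3 bar.py side3 side4 side5 side6 side7 side8 side9 side10 203 215 168 180
```

```text
side14 [(11.83, -0.0), (11.91, 0.1)]
side15 [(11.96, -0.2), (12.08, -0.3)]
side16 [(12.13, -0.5), (12.19, -0.4)]
side17 [(12.35, -1.2), (12.39, -1.1)]
a
side4 [(6.04, -0.2), (6.05, -0.3)]
side5 [(6.96, -1.8), (7.09, -1.7)]
side6 [(6.38, -2.0), (6.61, -1.9)]
side7 [(6.77, -2.5), (6.77, -2.4)]
side8 [(7.27, -2.8), (7.28, -2.9)]
side9 [(10.33, -0.3), (10.34, -0.4)]
side10 [(8.11, -0.2), (8.29, -0.1)]
```

Request:
move_arm(gripper=[0.45,0.45,0.45], xyz=[[0,0.05,0],[0,0.1,0],[0,0.1,0]], twist=[0,0,0])

```text
t: 18.87
eef_pos: [0.6515, 0.0283, 0.3569]
tool_rot: [-0.0, 0.696, 0.718, -0.0]
contact_force: [0.8, 0.1, -0.2]
gripper_width: 0.451
```

```bash
python3 fx.py; cp pics/tmp.png pics/side18.png;python3 bar.py side12 side18 233 247 210 219
```

```text
[ 0.75 -0.41  0.03  0.05 -0.86 -0.5 ] -0.16 [0.65143169 0.0282669  0.35688835] 19.1167
side18 [(12.81, -1.7), (12.86, -1.6)]
```

Request:
move_arm(gripper=[0.45,0.45,0.45], xyz=[[0,0.05,0],[0,0.1,0],[0,0.1,0]], twist=[0,0,0])

```text
t: 19.37
eef_pos: [0.6525, 0.0283, 0.3569]
tool_rot: [-0.0, 0.696, 0.718, 0.0]
contact_force: [-1.4, 0.5, -0.8]
gripper_width: 0.445
```

```bash
python3 fx.py; cp pics/tmp.png pics/side19.png;python3 bar.py side12 side19 233 247 210 219
```

```text
[-1.4   0.01 -0.04  0.35 -0.04 -0.1 ] -0.2 [0.65244099 0.02830406 0.35689622] 19.6167
side19 [(12.86, -2.3), (12.88, -2.2)]
```

Request:
move_arm(gripper=[0.45,0.45,0.45], xyz=[[0,0.05,0],[0,0.1,0],[0,0.1,0]], twist=[0,0,0])

```text
t: 19.87
eef_pos: [0.6535, 0.0283, 0.3569]
tool_rot: [0.0, 0.696, 0.718, 0.0]
contact_force: [0.2, -0.7, 0.1]
gripper_width: 0.448
```

```bash
python3 fx.py; cp pics/tmp.png pics/side20.png;python3 bar.py side12 side20 233 247 210 219; echo body; python3 bar.py side12 side20 200 225 225 268;python3 bar.py side12 side20 205 275 236 262; echo flow of a body as check; python3 bar.py side3 side8 172 200 190 224
```

```text
[ 0.16 -0.01  0.3   0.23 -0.08  0.39] 0.17 [0.65345502 0.02832548 0.35689556] 20.1167
side20 [(12.77, -2.8), (12.81, -2.9)]
body
side20 [(1.18, -0.0), (1.52, -0.1)]
side20 [(0.93, -0.0), (1.22, -0.1)]
flow of a body as check
side8 [(1.75, -0.0), (2.23, 0.1)]
```

b: bar rocked ~6 mm at no noticeable force, body still: worn. Rock it back upright, then to c.

Request:
move_arm(gripper=[0.45,0.45,0.45,0.45,0.45], xyz=[[0,-0.8,0],[0,-1.5,0],[0,-1.9,0],[0,-2.0,0],[0,-2.1,0]], twist=[0,0,0,0,0])

```text
t: 20.53
eef_pos: [0.632, 0.0277, 0.3571]
tool_rot: [-0.0, 0.696, 0.718, 0.0]
contact_force: [0.3, 0.3, -0.5]
gripper_width: 0.45
```

Request:
move_arm(gripper=[0.45,0.45,0.45,0.45,0.45], xyz=[[0,-0.2,0],[0,-0.3,0],[0,-0.4,0],[0,-0.5,0],[0,-0.55,0]], twist=[0,0,0,0,0])

```text
t: 20.95
eef_pos: [0.6269, 0.0275, 0.3568]
tool_rot: [0.0, 0.696, 0.718, -0.0]
contact_force: [1.3, 0.4, 0.8]
gripper_width: 0.445
```

```bash
python3 fx.py; cp pics/tmp.png pics/side21.png;python3 bar.py side12 side21 233 247 210 219
```

```text
[ 1.27  0.22  0.14 -1.11 -0.19  0.73] 0.18 [0.62691219 0.02750591 0.3568099 ] 21.2
side21 [(16.06, 3.9), (16.07, 4.0)]
```

Request:
move_arm(gripper=[0.45,0.45,0.45,0.45,0.45], xyz=[[0,0.8,0],[0,1.0,-2],[0,1.0,-6],[0,1.0,-6],[0,1.0,-6]], twist=[0,0,0,0,0])

```text
t: 21.62
eef_pos: [0.6385, 0.0275, 0.4195]
tool_rot: [0.002, 0.696, 0.718, 0.002]
contact_force: [0.0, -0.1, -0.4]
gripper_width: 0.453
```

```bash
python3 - <<'E'
from h import *
save('side22','side'); save('top22','top')
for k in('side','top'):
  for r in spot_point('grip_c',k): print(k,r)
E
python3 bar.py side12 side22 233 247 210 219;python3 mv.py .630 .2065 .416 .065
```

```text
side {'centre': [0.632, 0.2078, 0.3064], 'p': 0.97}
side {'centre': [0.6344, 0.0299, 0.3073], 'p': 0.87}
side {'centre': [0.2109, -0.3377, 0.1467], 'p': 0.75}
side {'centre': [0.6407, -0.1514, 0.3026], 'p': 0.44}
top {'centre': [0.6378, -0.1526, 0.3062], 'p': 0.75}
top {'centre': [0.6283, 0.205, 0.3015], 'p': 0.75}
top {'centre': [0.2065, -0.3375, 0.1423], 'p': 0.67}
top {'centre': [0.4254, -0.0327, 0.0011], 'p': 0.65}
side22 [(14.73, -0.3), (14.84, -0.4)]
t 21.82 pos [0.6367 0.028  0.4157] ya 0.0301 tilt [-0.002 -0.    -1.   ] F [-0.01 -0.03 -0.3 ] g 0.45 q [-0.52  0.36  0.53  1.53 -0.19  1.3   0.05]
shift cm [17.86 -0.13 -0.03] twist -0.035
```

Request:
move_arm(gripper=[0.45,0.45,0.45,0.45,0.45], xyz=[[17.8,-0.1,0],[17.8,-0.1,0],[17.8,-0.1,0],[17.8,-0.1,0],[17.8,-0.1,0]], twist=[-0.035,-0.035,-0.035,-0.035,-0.035])

```text
t: 22.23
eef_pos: [0.6286, 0.2152, 0.4148]
tool_rot: [-0.002, 0.68, 0.733, 0.0]
contact_force: [-0.7, 1.3, 0.2]
gripper_width: 0.448
```

Request:
move_arm(gripper=[0.45,0.45,0.45], xyz=[[0,0,0],[0,0,0],[0,0,0]], twist=[0,0,0])

```text
t: 22.48
eef_pos: [0.6307, 0.2041, 0.4163]
tool_rot: [0.0, 0.684, 0.729, -0.001]
contact_force: [0.8, -0.4, 0.2]
gripper_width: 0.454
```

```bash
python3 mv.py .630 .2065 .356 .065
```

```text
t 22.48 pos [0.6307 0.2041 0.4163] ya 0.0632 tilt [-0.001 -0.001 -1.   ] F [ 0.77 -0.43  0.25] g 0.454 q [-0.73  0.41  0.47  1.47 -0.18  1.32 -0.19]
shift cm [ 0.25 -0.05  6.03] twist -0.002
```

Request:
move_arm(gripper=[0.45,0.45,0.45,0.45,0.45], xyz=[[0.1,0,2],[0.1,0,3.5],[0.1,0,4.8],[0.1,0,6.0],[0.1,0,6.0]], twist=[0,0,0,0,0])

```text
t: 22.9
eef_pos: [0.6298, 0.2047, 0.3542]
tool_rot: [-0.001, 0.685, 0.729, -0.002]
contact_force: [0.5, 0.5, -0.4]
gripper_width: 0.449
```

Request:
move_arm(gripper=[0.45,0.45], xyz=[[0.1,0,0],[0.1,0,0]], twist=[0,0])

```text
t: 23.07
eef_pos: [0.631, 0.2073, 0.3578]
tool_rot: [0.0, 0.684, 0.729, 0.001]
contact_force: [0.5, 0.1, 0.1]
gripper_width: 0.449
```

```bash
python3 fx.py; cp pics/tmp.png pics/side23.png; python3 - <<'E'
from h import *
s=cv2.imread('pics/side23.png'); cv2.imwrite('pics/side23c.png',cv2.resize(s[200:340,205:345],None,fx=4,fy=4,interpolation=cv2.INTER_CUBIC))
E
```

```text
[ 0.51  0.11 -0.55 -0.52 -0.33  0.07] -0.12 [0.63069749 0.2077364  0.35762809] 23.3167
```

View pics/side23c.png

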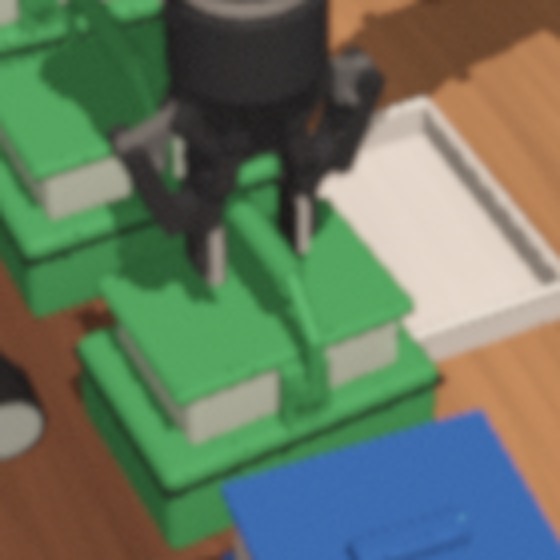

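Request:
move_arm(gripper=[0.45,0.45,0.45,0.45,0.45], xyz=[[0,0.3,0],[0,0.5,0],[0,0.7,0],[0,0.8,0],[0,0.8,0]], twist=[0,0,0,0,0])

```text
t: 23.73
eef_pos: [0.6387, 0.2082, 0.3568]
tool_rot: [0.0, 0.684, 0.73, -0.0]
contact_force: [-0.5, 0.7, -0.9]
gripper_width: 0.452
```

```bash
python3 fx.py; cp pics/tmp.png pics/side24.png;python3 bar.py side23 side24 274 290 268 284
```

```text
[-0.49  0.84  0.19  0.27 -0.5  -0.29] 0.0 [0.63838339 0.20825963 0.35686179] 23.9833
side24 [(0.61, -0.0), (1.13, -0.1)]
```

Request:
move_arm(gripper=[0.45,0.45,0.45], xyz=[[0,0.05,0],[0,0.1,0],[0,0.1,0]], twist=[0,0,0])

```text
t: 24.23
eef_pos: [0.6395, 0.2083, 0.3569]
tool_rot: [0.0, 0.684, 0.73, 0.0]
contact_force: [0.3, 0.3, -0.5]
gripper_width: 0.452
```

```bash
python3 fx.py; cp pics/tmp.png pics/side25.png;python3 bar.py side23 side25 274 290 268 284
```

```text
[ 0.35 -0.08 -0.84  0.07  0.86  0.11] 0.08 [0.63943135 0.20832187 0.35691376] 24.4833
side25 [(0.55, -0.0), (1.12, -0.1)]
```

Request:
move_arm(gripper=[0.45,0.45,0.45], xyz=[[0,0.05,0],[0,0.05,0],[0,0.05,0]], twist=[0,0,0])

```text
t: 24.73
eef_pos: [0.64, 0.2083, 0.3569]
tool_rot: [-0.0, 0.684, 0.73, -0.0]
contact_force: [-1.0, -0.4, 0.3]
gripper_width: 0.45
```

```bash
python3 fx.py; cp pics/tmp.png pics/side26.png;python3 bar.py side23 side26 274 290 268 284
```

```text
[-1.02  0.03 -0.15 -0.31  0.84 -0.01] -0.1 [0.63994937 0.20834189 0.35689812] 24.9833
side26 [(1.26, -0.1), (1.41, -0.2)]
```

Request:
move_arm(gripper=[0.45,0.45,0.45], xyz=[[0,0.05,0],[0,0.05,0],[0,0.05,0]], twist=[0,0,0])

```text
t: 25.23
eef_pos: [0.6405, 0.2084, 0.3569]
tool_rot: [0.0, 0.684, 0.73, 0.0]
contact_force: [1.0, 0.1, -0.4]
gripper_width: 0.45
```

```bash
python3 fx.py; cp pics/tmp.png pics/side27.png;python3 bar.py side23 side27 274 290 268 284
```

```text
[ 0.97 -0.57 -0.51 -0.32  0.48  0.31] 0.06 [0.64046133 0.20831857 0.35687814] 25.4833
side27 [(2.16, -0.4), (2.19, -0.3)]
```

Request:
move_arm(gripper=[0.45,0.45,0.45], xyz=[[0,0.05,0],[0,0.05,0],[0,0.05,0]], twist=[0,0,0])

```text
t: 25.73
eef_pos: [0.6409, 0.2084, 0.3569]
tool_rot: [-0.0, 0.684, 0.73, -0.0]
contact_force: [-0.2, -0.4, 0.3]
gripper_width: 0.451
```

```bash
python3 fx.py; cp pics/tmp.png pics/side28.png;python3 bar.py side23 side28 274 290 268 284
```

```text
[-0.2   0.02  0.99  0.53 -0.41 -0.13] 0.13 [0.64094218 0.20841016 0.35690831] 25.9833
side28 [(2.5, -0.7), (2.52, -0.8)]
```

Request:
move_arm(gripper=[0.45,0.45,0.45], xyz=[[0,0.04,0],[0,0.04,0],[0,0.04,0]], twist=[0,0,0])

```text
t: 26.23
eef_pos: [0.6413, 0.2084, 0.3569]
tool_rot: [-0.0, 0.684, 0.73, -0.0]
contact_force: [-1.2, 0.9, 0.5]
gripper_width: 0.451
```

```bash
python3 fx.py; cp pics/tmp.png pics/side29.png;python3 bar.py side23 side29 274 290 268 284
```

```text
[-1.21 -0.33 -0.99 -2.   -0.7  -0.81] -1.01 [0.64129229 0.20840584 0.35688953] 26.4833
side29 [(2.32, -0.9), (2.34, -0.8)]
```

Request:
move_arm(gripper=[0.45,0.45,0.45], xyz=[[0,0.03,0],[0,0.03,0],[0,0.03,0]], twist=[0,0,0])

```text
t: 26.73
eef_pos: [0.6416, 0.2084, 0.3569]
tool_rot: [-0.0, 0.684, 0.73, -0.0]
contact_force: [-1.7, 0.4, 0.6]
gripper_width: 0.454
```

```bash
python3 fx.py; cp pics/tmp.png pics/side30.png;python3 bar.py side23 side30 274 290 268 284
```

```text
[-1.67 -2.21 -1.06 -2.16 -1.35 -2.03] -1.75 [0.64157948 0.2084955  0.35690854] 26.9833
side30 [(2.19, -1.0), (2.28, -1.1)]
```

c: bar gives ~1.3 mm then firm, force climbing to 1.75 N: sound. Centre on the bar and close gradually.

Request:
move_arm(gripper=[0.45,0.45,0.4,0.32,0.28], xyz=[[0,-0.6,0],[0,-1.25,0],[0,-1.25,0],[0,-1.25,0],[0,-1.25,0]], twist=[0,0,0,0,0])

```text
t: 27.4
eef_pos: [0.6292, 0.2077, 0.3571]
tool_rot: [0.0, 0.684, 0.73, 0.0]
contact_force: [-0.5, 0.1, -0.1]
gripper_width: 0.282
```

Request:
move_arm(gripper=[0.28,0.28], xyz=[[0,0,0],[0,0,0]], twist=[0,0])

```text
t: 27.57
eef_pos: [0.6293, 0.2076, 0.3569]
tool_rot: [0.0, 0.684, 0.73, 0.0]
contact_force: [-0.1, -0.6, 0.4]
gripper_width: 0.28
```

```bash
python3 fx.py; cp pics/tmp.png pics/side31.png; python3 bar.py side23 side31 274 290 268 284; python3 mv.py .629 .207 .357 .065; python3 - <<'E'
from h import *
s=cv2.imread('pics/side31.png'); cv2.imwrite('pics/side31c.png',cv2.resize(s[200:320,225:325],None,fx=5,fy=5,interpolation=cv2.INTER_CUBIC))
E
```

```text
[-0.1  -0.22  0.35 -0.57 -0.07 -0.61] -0.2 [0.62924047 0.20760083 0.35683286] 27.8167
side31 [(2.55, -0.7), (2.56, -0.8)]
t 27.82 pos [0.6292 0.2076 0.3568] ya 0.0649 tilt [-0. -0. -1.] F [-0.61 -0.14 -1.2 ] g 0.278 q [-0.73  0.44  0.45  1.55 -0.2   1.2  -0.18]
shift cm [-0.06 -0.03 -0.02] twist -0.0
```

View pics/side31c.png

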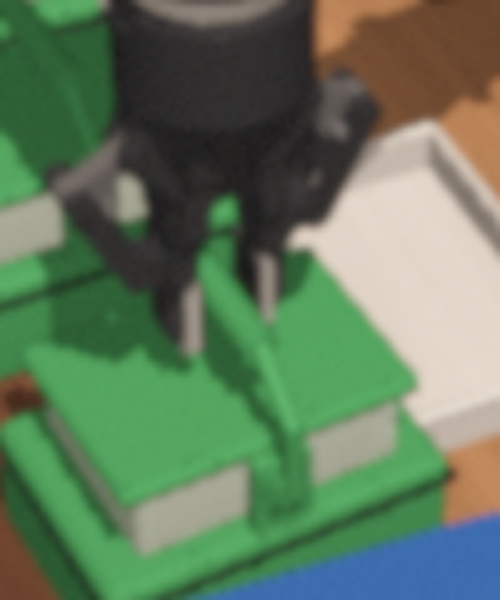

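Request:
move_arm(gripper=[0.25,0.23,0.21,0.21], xyz=[[0,0,0],[0,0,0],[0,0,0],[0,0,0]], twist=[0,0,0,0], squeeze=20)

```text
t: 28.15
eef_pos: [0.6292, 0.2076, 0.3569]
tool_rot: [0.0, 0.684, 0.73, 0.0]
contact_force: [0.5, -0.4, 0.2]
gripper_width: 0.213
```

```bash
python3 fx.py; cp pics/tmp.png pics/side32.png; python3 bar.py side23 side32 274 290 268 284; python3 mv.py
```

```text
[ 0.48  0.24 -0.2  -0.25 -0.07  0.37] 0.09 [0.62916706 0.20766834 0.35692994] 28.4
side32 [(2.55, -0.8), (2.56, -0.7)]
t 28.4 pos [0.6292 0.2077 0.3569] ya 0.065 tilt [ 0.  0. -1.] F [0.37 0.02 0.77] g 0.21 q [-0.73  0.44  0.45  1.55 -0.2   1.2  -0.18]
```

Request:
move_arm(gripper=[0.18,0.1,0.1,0.1], xyz=[[0,0,0],[0,0,0],[0,0,0],[0,0,0]], twist=[0,0,0,0], squeeze=50)

```text
t: 28.73
eef_pos: [0.6293, 0.2076, 0.3571]
tool_rot: [0.0, 0.684, 0.73, 0.0]
contact_force: [0.8, -1.3, 1.2]
gripper_width: 0.17
```

```bash
python3 fx.py; python3 mv.py
```

```text
[ 0.82 -0.07  0.04  0.85 -0.64  0.35] 0.23 [0.62924655 0.20763081 0.35702954] 28.9833
t 28.98 pos [0.6292 0.2076 0.357 ] ya 0.065 tilt [ 0.  0. -1.] F [ 0.35 -0.63  1.91] g 0.166 q [-0.73  0.44  0.45  1.55 -0.2   1.2  -0.18]
```

Request:
move_arm(gripper=[0.1,0.1,0.1,0.1,0.1], xyz=[[0,0,-0.3],[0,0,-0.7],[0,0,-1.2],[0,0,-1.8],[0,0,-2.5]], twist=[0,0,0,0,0])

```text
t: 29.4
eef_pos: [0.6288, 0.2076, 0.3815]
tool_rot: [-0.0, 0.684, 0.73, -0.001]
contact_force: [-0.5, -0.3, -10.0]
gripper_width: 0.167
```

```bash
python3 mv.py; python3 - <<'E'
from h import *
save('side33','side')
E
```

```text
t 29.4 pos [0.6288 0.2076 0.3815] ya 0.0649 tilt [-0.002 -0.001 -1.   ] F [-0.46 -0.27 -9.97] g 0.167 q [-0.73  0.42  0.46  1.52 -0.19  1.25 -0.19]
```

View pics/side33.png

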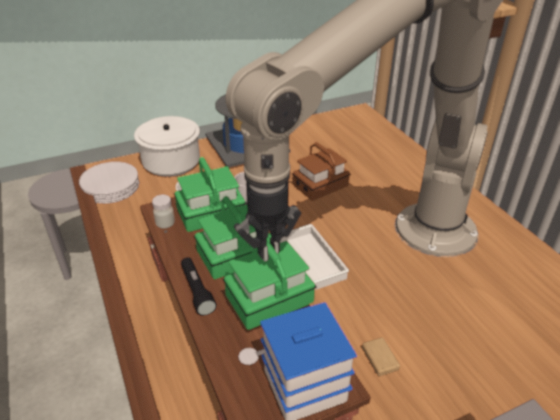

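Lifted (≈9.3 N), level. Up a bit more, then straight out to the front.

Request:
move_arm(gripper=[0.1,0.1,0.1,0.1,0.1], xyz=[[0,0,-0.8],[0,-0.5,-1.8],[0,-1.5,-2.8],[0,-3,-3.5],[0,-4.8,-4]], twist=[0,0,0,0,0])

```text
t: 29.87
eef_pos: [0.5809, 0.2042, 0.4237]
tool_rot: [0.0, 0.684, 0.729, 0.001]
contact_force: [-0.2, 0.2, -9.6]
gripper_width: 0.164
```

Request:
move_arm(gripper=[0.1,0.1,0.1,0.1,0.1], xyz=[[0,-2.2,0],[0,-4.4,0],[0,-6.6,0],[0,-8.8,0],[0,-11,0]], twist=[0,0,0,0,0])

```text
t: 30.28
eef_pos: [0.4698, 0.1966, 0.4229]
tool_rot: [-0.0, 0.684, 0.73, 0.001]
contact_force: [-0.1, 0.6, -9.4]
gripper_width: 0.167
```

```bash
python3 mv.py .43 -.034 .42 1.5708
```

```text
t 30.28 pos [0.4698 0.1966 0.4229] ya 0.0646 tilt [ 0.001  0.001 -1.   ] F [-0.06  0.59 -9.39] g 0.167 q [-0.91  0.09  0.43  1.81 -0.04  1.25 -0.4 ]
shift cm [-22.76  -5.46   0.26] twist -1.506
```

Request:
move_arm(gripper=[0.1,0.1,0.1,0.1,0.1], xyz=[[-0.3,-2.2,0],[-1.2,-4.0,0],[-3.0,-4.2,0],[-5.2,-4.4,0],[-7.4,-4.6,0]], twist=[0,0,-0.08,-0.18,-0.28])

```text
t: 30.7
eef_pos: [0.4296, 0.1193, 0.4231]
tool_rot: [0.0, 0.573, 0.82, 0.001]
contact_force: [1.8, -0.5, -9.0]
gripper_width: 0.169
```

```bash
python3 mv.py .43 -.034 .42 1.5708
```

```text
t 30.7 pos [0.4296 0.1193 0.4231] ya 0.3508 tilt [ 0.002  0.002 -1.   ] F [ 1.8  -0.54 -8.99] g 0.169 q [-0.89 -0.04  0.46  1.93  0.02  1.24 -0.08]
shift cm [-14.41  -5.23   0.28] twist -1.22
```

Request:
move_arm(gripper=[0.1,0.1,0.1,0.1,0.1], xyz=[[-2,-0.73,0],[-4,-1.45,0],[-6,-2.2,0],[-8,-2.9,0],[-10,-3.63,0]], twist=[-0.11,-0.22,-0.33,-0.44,-0.55])

```text
t: 31.12
eef_pos: [0.4291, 0.0123, 0.4228]
tool_rot: [0.0, 0.329, 0.944, 0.001]
contact_force: [0.4, 0.2, -10.3]
gripper_width: 0.172
```

```bash
python3 mv.py .43 -.034 .42 1.5708
```

```text
t 31.12 pos [0.4291 0.0123 0.4228] ya 0.8995 tilt [ 0.001  0.002 -1.   ] F [  0.35   0.22 -10.3 ] g 0.172 q [-0.81 -0.1   0.6   1.97  0.06  1.25  0.67]
shift cm [-2.95 -3.58  0.27] twist -0.671
```

Request:
move_arm(gripper=[0.1,0.1,0.1,0.1,0.1], xyz=[[-0.8,-0.9,0],[-1.6,-1.9,0],[-2.5,-2.9,0],[-2.8,-3.4,0],[-2.95,-3.5,0]], twist=[-0.12,-0.24,-0.36,-0.48,-0.6])

```text
t: 31.53
eef_pos: [0.4301, -0.0343, 0.4226]
tool_rot: [0.0, 0.037, 0.999, 0.001]
contact_force: [-0.2, -1.1, -11.0]
gripper_width: 0.168
```

Request:
move_arm(gripper=[0.1,0.1,0.1,0.1], xyz=[[0,0,0],[0,0,0],[0,0,0],[0,0,0]], twist=[-0.07,-0.07,-0.07,-0.07])

```text
t: 31.87
eef_pos: [0.4308, -0.0318, 0.4223]
tool_rot: [0.0, 0.004, 1.0, 0.001]
contact_force: [0.2, -0.9, -9.8]
gripper_width: 0.169
```

```bash
python3 mv.py .43 -.034 .25 1.5708; python3 - <<'E'
from h import *
for k in('side','top'):
  save(k+'34',k)
  for q in('tray','lantern_c','grip_c'):
    for r in spot_point(q,k)[:4]: print(k,q,r)
E
```

```text
t 31.87 pos [ 0.4308 -0.0318  0.4223] ya 1.5627 tilt [ 0.     0.001 -1.   ] F [ 0.17 -0.92 -9.82] g 0.169 q [-0.83 -0.11  0.72  1.97  0.08  1.25  1.42]
shift cm [ 0.09 -0.24 17.23] twist -0.008
side tray {'centre': [0.4259, -0.0293, 0.003], 'p': 0.83}
side lantern_c {'centre': [0.4356, -0.0336, 0.2263], 'p': 0.98}
side lantern_c {'centre': [0.2114, -0.3372, 0.0005], 'p': 0.9}
side lantern_c {'centre': [0.64, 0.0298, 0.1655], 'p': 0.89}
side lantern_c {'centre': [0.642, -0.1485, 0.1599], 'p': 0.78}
side grip_c {'centre': [0.4361, -0.0309, 0.3704], 'p': 0.72}
side grip_c {'centre': [0.6321, 0.0263, 0.3071], 'p': 0.58}
side grip_c {'centre': [0.6402, -0.1505, 0.3034], 'p': 0.57}
side grip_c {'centre': [0.2101, -0.339, 0.1433], 'p': 0.37}
top tray {'centre': [0.641, -0.1507, 0.3062], 'p': 0.69}
top tray {'centre': [0.6399, 0.0248, 0.1612], 'p': 0.29}
top lantern_c {'centre': [0.2101, -0.3415, -0.0025], 'p': 0.72}
top lantern_c {'centre': [0.6389, 0.0266, 0.1624], 'p': 0.61}
top grip_c {'centre': [0.6354, -0.1499, 0.3043], 'p': 0.68}
top grip_c {'centre': [0.6379, 0.0305, 0.3067], 'p': 0.63}
top grip_c {'centre': [0.2059, -0.337, 0.1398], 'p': 0.43}
top grip_c {'centre': [0.7564, 0.0989, 0.1603], 'p': 0.43}
```

View pics/side34.png

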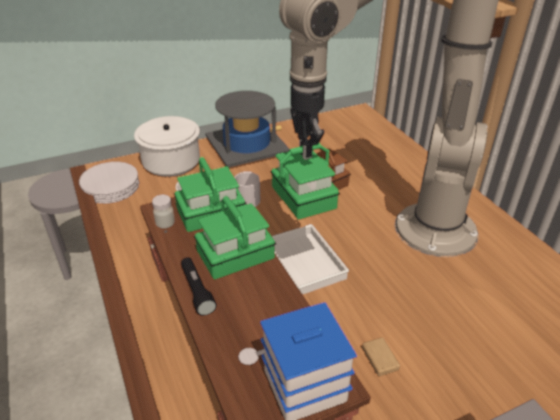

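View pics/top34.png

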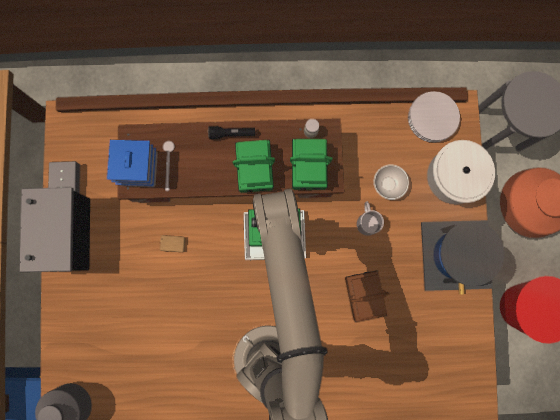

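Request:
move_arm(gripper=[0.1,0.1,0.1,0.1,0.1], xyz=[[0.4,-0.1,2],[0.4,-0.1,5],[0.4,-0.1,8.5],[0.4,-0.1,12],[0.4,-0.1,15]], twist=[-0.008,-0.008,-0.008,-0.008,-0.008])

```text
t: 32.68
eef_pos: [0.4269, -0.0325, 0.2703]
tool_rot: [0.0, -0.001, 1.0, -0.0]
contact_force: [0.8, 2.6, -9.7]
gripper_width: 0.168
```

Request:
move_arm(gripper=[0.1,0.1,0.1,0.1,0.1], xyz=[[0,0,1.5],[0,0,2.5],[0,0,3.2],[0,0,3.2],[0,0,3.2]], twist=[0,0,0,0,0])

```text
t: 33.1
eef_pos: [0.4279, -0.0325, 0.2406]
tool_rot: [0.0, -0.001, 1.0, 0.0]
contact_force: [-0.7, -0.6, -9.0]
gripper_width: 0.17
```

```bash
python3 mv.py .426 -.033 .199 1.5708; python3 - <<'E'
from h import *
for k in('side','top'):
  save(k+'35',k)
  for q in('tray','lantern_c','grip_c'):
    for r in spot_point(q,k)[:4]: print(k,q,r)
s=cv2.imread('pics/side35.png'); cv2.imwrite('pics/side35c.png',cv2.resize(s[170:310,230:370],None,fx=4,fy=4,interpolation=cv2.INTER_CUBIC))
E
```

```text
t 33.1 pos [ 0.4279 -0.0325  0.2406] ya 1.5731 tilt [ 0.001  0.    -1.   ] F [-0.71 -0.62 -9.04] g 0.17 q [-0.76  0.18  0.78  2.22 -0.18  0.8   1.71]
shift cm [ 0.19 -0.05  4.16] twist 0.002
side tray {'centre': [0.4287, -0.0292, 0.0019], 'p': 0.61}
side lantern_c {'centre': [0.64, 0.0265, 0.1644], 'p': 0.74}
side lantern_c {'centre': [0.6405, -0.1506, 0.1615], 'p': 0.71}
side lantern_c {'centre': [0.2088, -0.3393, -0.0002], 'p': 0.7}
side lantern_c {'centre': [0.4298, -0.0361, 0.0442], 'p': 0.65}
side grip_c {'centre': [0.4303, -0.0346, 0.1892], 'p': 0.68}
side grip_c {'centre': [0.6315, 0.0266, 0.3084], 'p': 0.67}
side grip_c {'centre': [0.6386, -0.1485, 0.3031], 'p': 0.52}
side grip_c {'centre': [0.208, -0.3401, 0.1449], 'p': 0.4}
top tray {'centre': [0.6402, 0.0311, 0.3084], 'p': 0.68}
top lantern_c {'centre': [0.6391, 0.0233, 0.1631], 'p': 0.86}
top lantern_c {'centre': [0.2099, -0.339, 0.0022], 'p': 0.69}
top lantern_c {'centre': [0.6362, -0.1534, 0.1607], 'p': 0.63}
top grip_c {'centre': [0.6377, 0.0274, 0.3055], 'p': 0.58}
top grip_c {'centre': [0.6395, -0.1518, 0.3052], 'p': 0.48}
top grip_c {'centre': [0.2057, -0.3361, 0.1431], 'p': 0.42}
```

View pics/side35c.png

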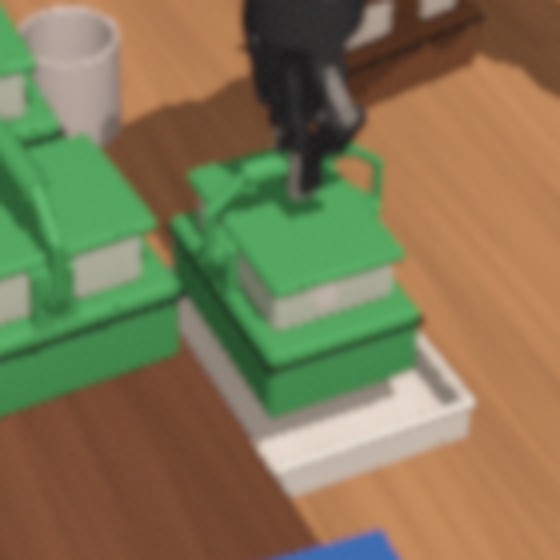

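Request:
move_arm(gripper=[0.1,0.1,0.1,0.1,0.1], xyz=[[0.15,0,0.8],[0.15,0,1.6],[0.15,0,2.4],[0.15,0,3.0],[0.15,0,3.3]], twist=[0,0,0,0,0])

```text
t: 33.92
eef_pos: [0.4251, -0.0326, 0.2055]
tool_rot: [-0.001, -0.001, 1.0, -0.0]
contact_force: [0.3, -0.4, -9.9]
gripper_width: 0.168
```

Request:
move_arm(gripper=[0.1,0.1,0.1,0.1], xyz=[[0,0,0.1],[0,0,0.3],[0,0,0.4],[0,0,0.4]], twist=[0,0,0,0])

```text
t: 34.25
eef_pos: [0.4258, -0.0326, 0.2029]
tool_rot: [0.0, -0.001, 1.0, 0.0]
contact_force: [-0.0, -0.8, -9.8]
gripper_width: 0.168
```

```bash
python3 mv.py .426 -.033 .199 1.5708; python3 - <<'E'
from h import *
f=[]
for i in range(3): read_camera('side'); f.append(get_obs()['contact_force'].round(2))
print(f)
E
```

```text
t 34.25 pos [ 0.4258 -0.0326  0.2029] ya 1.5729 tilt [ 0.  0. -1.] F [-0.04 -0.76 -9.77] g 0.168 q [-0.7   0.26  0.73  2.26 -0.27  0.71  1.8 ]
shift cm [-0.02 -0.04  0.39] twist 0.002
[array([ 0.18, -0.71, -9.73]), array([ 0.23,  0.01, -9.32]), array([ 0.29, -0.37, -9.76])]
```

Request:
move_arm(gripper=[0.1,0.1,0.1], xyz=[[0,0,0.1],[0,0,0.2],[0,0,0.2]], twist=[0,0,0])

```text
t: 34.65
eef_pos: [0.4256, -0.0325, 0.2008]
tool_rot: [-0.0, -0.001, 1.0, 0.0]
contact_force: [0.3, -0.9, -10.0]
gripper_width: 0.172
```

Request:
move_arm(gripper=[0.1,0.1,0.1], xyz=[[0,0,0.1],[0,0,0.1],[0,0,0.1]], twist=[0,0,0])

```text
t: 34.9
eef_pos: [0.4256, -0.0326, 0.1998]
tool_rot: [-0.0, -0.001, 1.0, -0.0]
contact_force: [-0.3, -0.5, -9.3]
gripper_width: 0.168
```

Request:
move_arm(gripper=[0.1,0.1,0.1], xyz=[[0,0,0.1],[0,0,0.1],[0,0,0.1]], twist=[0,0,0])

```text
t: 35.15
eef_pos: [0.4257, -0.0326, 0.199]
tool_rot: [-0.0, -0.001, 1.0, 0.0]
contact_force: [-1.8, 1.2, -2.7]
gripper_width: 0.165
```

Request:
move_arm(gripper=[0.1,0.1,0.1], xyz=[[0,0,0.03],[0,0,0.03],[0,0,0.03]], twist=[0,0,0])

```text
t: 35.4
eef_pos: [0.4258, -0.0327, 0.1989]
tool_rot: [0.0, -0.001, 1.0, 0.0]
contact_force: [-5.2, 0.0, 5.8]
gripper_width: 0.165
```

```bash
python3 - <<'E'
from h import *
for i in range(2): c=save('side36','side')
print(get_obs()['contact_force'],get_obs()['torque'])
for r in spot_point('lantern_c','side'): print(r)
s=cv2.imread('pics/side36.png'); cv2.imwrite('pics/side36c.png',cv2.resize(s[190:310,230:370],None,fx=4,fy=4,interpolation=cv2.INTER_CUBIC))
E
```

```text
[-5.09657811 -0.20171429  5.74190601] [-0.0774814   1.03195561  0.022287  ]
{'centre': [0.6402, -0.1519, 0.1606], 'p': 0.98}
{'centre': [0.6393, 0.0267, 0.1658], 'p': 0.94}
{'centre': [0.4295, -0.0362, 0.0026], 'p': 0.84}
{'centre': [0.2111, -0.3416, -0.0001], 'p': 0.72}
{'centre': [0.7502, 0.0978, 0.1629], 'p': 0.38}
```

View pics/side36c.png

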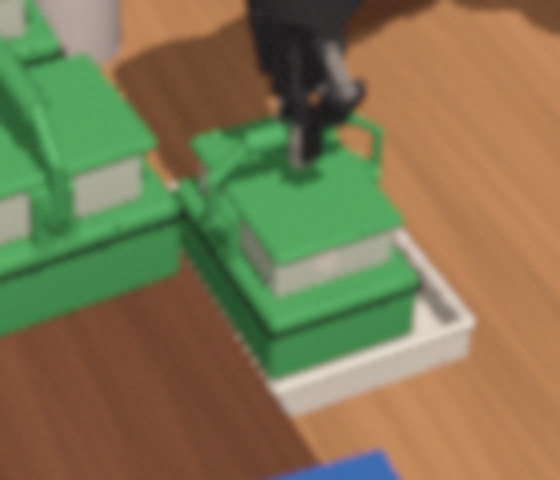

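Request:
move_arm(gripper=[0.1,0.1,0.2,0.3,0.4], xyz=[[0,0,-0.03],[0,0,-0.05],[0,0,-0.05],[0,0,-0.05],[0,0,-0.05]], twist=[0,0,0,0,0])

```text
t: 35.97
eef_pos: [0.4267, -0.0325, 0.1995]
tool_rot: [0.001, -0.001, 1.0, -0.0]
contact_force: [0.3, -0.8, 0.6]
gripper_width: 0.4
```

Request:
move_arm(gripper=[0.5,0.5,0.5,0.5,0.5], xyz=[[0,0,0],[0,0,-0.5],[0,0,-2],[0,0,-4.5],[0,0,-8]], twist=[0,0,0,0,0])

```text
t: 36.38
eef_pos: [0.4245, -0.0329, 0.2788]
tool_rot: [-0.002, -0.001, 1.0, -0.001]
contact_force: [0.7, 2.0, -0.5]
gripper_width: 0.5
```

Request:
move_arm(gripper=[0.5,0.5,0.5,0.5,0.5], xyz=[[0,0,-4],[0,0,-8],[0,0,-12],[0,0,-16],[0,0,-18]], twist=[0,0,0,0,0])

```text
t: 36.8
eef_pos: [0.4266, -0.0333, 0.4641]
tool_rot: [0.003, -0.001, 1.0, 0.002]
contact_force: [2.3, -0.6, 0.4]
gripper_width: 0.503
```

```bash
python3 mv.py; python3 - <<'E'
from h import *
for k in('side','top'):
  save(k+'37',k)
  for q in('tray','lantern_c','grip_c'):
    for r in spot_point(q,k)[:4]: print(k,q,r)
E
```

```text
t 36.8 pos [ 0.4266 -0.0333  0.4641] ya 1.5721 tilt [ 0.007  0.003 -1.   ] F [ 2.26 -0.56  0.38] g 0.503 q [-0.89 -0.17  0.73  1.91  0.11  1.35  1.38]
side lantern_c {'centre': [0.6413, 0.0284, 0.1675], 'p': 0.96}
side lantern_c {'centre': [0.2121, -0.3386, 0.0018], 'p': 0.85}
side lantern_c {'centre': [0.432, -0.0356, 0.0036], 'p': 0.75}
side lantern_c {'centre': [0.643, -0.1514, 0.1598], 'p': 0.7}
side grip_c {'centre': [0.6365, 0.0292, 0.3068], 'p': 0.7}
side grip_c {'centre': [0.4297, -0.0311, 0.149], 'p': 0.69}
side grip_c {'centre': [0.6393, -0.1483, 0.3053], 'p': 0.67}
side grip_c {'centre': [0.2088, -0.3383, 0.1425], 'p': 0.58}
top lantern_c {'centre': [0.2065, -0.3405, 0.0005], 'p': 0.8}
top lantern_c {'centre': [0.6391, 0.0258, 0.1604], 'p': 0.78}
top lantern_c {'centre': [0.426, -0.0317, 0.0067], 'p': 0.74}
top lantern_c {'centre': [0.6384, -0.1512, 0.1625], 'p': 0.61}
top grip_c {'centre': [0.206, -0.3379, 0.144], 'p': 0.66}
top grip_c {'centre': [0.6395, -0.1512, 0.3068], 'p': 0.52}
top grip_c {'centre': [0.6388, 0.0299, 0.3072], 'p': 0.47}
```

View pics/side37.png

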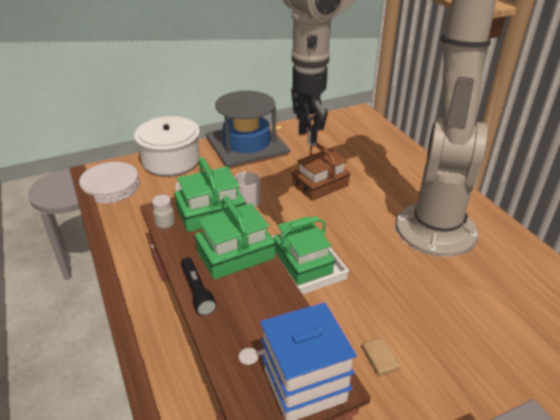

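View pics/top37.png

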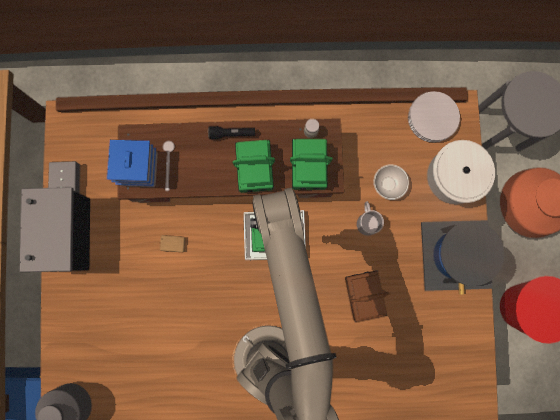

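The lantern stands flat in the tray (side view (305,258)); a, b and the other items are unchanged. Let the arm settle, then hand in.

Request:
move_arm(gripper=[0.5,0.5,0.5], xyz=[[0,0,0],[0,0,0],[0,0,0]], twist=[0,0,0])

```text
t: 37.45
eef_pos: [0.4256, -0.0326, 0.4587]
tool_rot: [-0.0, -0.001, 1.0, -0.0]
contact_force: [-1.0, -0.1, 0.2]
gripper_width: 0.498
```

```bash
python3 -c "
from h import *
print(get_obs()['t'],get_obs()['contact_force']); print(hand_in())"
```

```text
37.45 [-1.04472294 -0.12110645  0.21483112]
the job is handed in; nothing more can be done
None
```

The left-hand lantern (c) was the first sound one from the right. It now stands flat in the middle of the tin tray, handed in at 37.5 s of the 64 s allowed.

- **Testing:** I pushed each handle with one finger.
  - On the right-hand (a) and middle (b) lanterns, the bar rocked about 5–6 mm while the force averaged about 1 N or less, and the bodies stayed still. Both are worn. I rocked both handles back to upright before moving on.
  - On c, the bar gave about 1.3 mm and then went firm, with the force climbing to 1.75 N.
- **Placing:** I lifted c by its handle, carried it level, turned it 90° and lowered it onto the tray floor.
- **Last checks:** The last pictures put the lantern's centre within about 4 mm of the tray's, and a, b and the other items looked unmoved. The gripper was clear above the lantern.
- **Didn't go cleanly:**
  - At touchdown I pressed slightly more than needed, about 6 N down and 5 N sideways, and eased off before opening.
  - The force readings were noisy, up to about 1 N. For a and b I relied on averaged readings together with tracking the bar in the pictures.
  - Two of the bar-tracking readings, taken as I pushed a and b back, were unusable because a finger hid the bar. A look after lifting clear showed both handles upright.

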